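# Close the washed canisters: unstack the lids, each onto its own pot

## Robot

A 6-joint arm with a two-finger parallel gripper is mounted at the origin on a cart in front of the work surface, level with it; the furniture and walls round the work are solid. World frame = base frame: x ahead of the robot, y to its left, z up, the work surface at z = 0. Lengths are in mm, angles in rad, forces in N, time in s.
With the tool pointing down it reaches from about 275 to 750 mm from the base axis. Payload 10.2 kg.
Tool frame: the origin (TCP) lies at the very end of the fingers, on their centre line; the grasp point (between the pads) lies 19 mm behind it; z points along the fingers, y is the direction in which the jaws open and shut (so a half turn about z gives the same grasp; the last joint's range is limited). The gripper opens to 85 mm and grips with 20 to 120 N. Pads are 22 mm wide; open, the fingers measure 114 mm over their backs; the gripper's body (76 mm by 85 mm) begins 54 mm behind the grasp point. The pads swing forward as they close: fully open they stand 13 mm farther back than shut.
Start: joints at [1.012, 0.313, 1.498, -0, 1.331, -0.223], TCP at [173.013, 495.679, 231.294] pointing down, gripper open.
Joint ranges: [-2.94, 2.94], [-0.97, 2.17], [0.19, 2.56], [-1.23, 4.37], [0.02, 3.11], [-2.88, 2.88]. Speed limits (rad/s): [2.39, 2.39, 3.01, 3.14, 3.14, 3.14].

## Interface

Orientations are given as a unit quaternion [w, x, y, z].
In Python, from rig import ctrl, eyes, order gives the robot as it stands.
- The arm moves only by the tool move_arm, never from a script. Its argument "deltas" is a list of rows, each a list of 6 numbers: the shift along the tool's x, y, z in cm, then the turn, a rotation vector about the tool's x, y, z in degrees. A call has exactly 10 rows; each row shifts and turns the commanded pose from where the row before left it, along the tool's axes as they then stand; what a row does not reach is not made up. A row lasts 1/10 s, in which the tool goes at most 50 mm and 8.59 degrees, less where a joint would pass 70% of its speed; a pose out of reach is approached as far as the arm can. A call is refused whole if a number of a shift passes 5 or a number of a turn 8.59, either way. A call with a gripper value outside its range is refused whole. "grip" is the finger opening in cm, from 0 to 8.54, set as the call begins (left out, the last holds). The fingers move at their own pace and stop on an object; "newtons" is the grip in N (left out, the last holds). Time passes only in rows, so rows that do not move let the fingers close, or fill a call up. It gives the time, the measured TCP pose, the force and the opening at its end, in the units of the state.
- ctrl.sense(): the state, without advancing time (a new reading comes with each control period).
- eyes.capture(name): name is "scene" or "top" or "wrist"; returns the picture (400x640x3 uint8, blue, green, red); there is no depth.
- eyes.camera_params(name): a dict with "K" (3x3 intrinsics, pixels), "camera_from_world" (4x4, takes a point from world to camera coordinates). Camera axes: x right, y down, z forward; pixel columns grow to the right and rows downward; lengths in mm; the calibration is good to about 2 mm. A picture is of the moment at which its call begins: read the wrist's pose just before it. camera_params takes no time and is no camera call; for the wrist camera it gives the pose at the moment of the call.
- order.finish_job(): hands the job in, once; it reports no verdict.
The state is a dict: "time_s": time; "joints": joint angles; "dq": joint speeds; "tau": joint torques, N m; "eef_pos": TCP position; "ee_rot": TCP orientation; "force": force on the tool from outside, world axes, zero at the start; "wrist_torque": the same for the moment, N m; "grip_width": opening from 0.0 (shut) to 1.0 (fully open).
Only numpy, scipy, OpenCV 4.12 (cv2) and the standard library are available. Lean on these libraries where they do the work, as an engineer would, in place of code of your own. Each camera call takes 0.05 s, during which the arm holds its last target.

## Task

The four stoneware canisters have been washed and stand open, and their wooden lids are stacked up beside them. Take the stack apart and close every canister with the lid that fits it, right way up with its plug in the mouth and its rim fully down all round. Leave the canisters and the salt shaker standing where they are, and knock nothing over.

Things in the scene. Friction and masses are not known exactly. Their poses are not given: they have to be found in the camera images.
- lid_36_center (a point): Centre (half-way up) of the smallest lid, on top of the stack at the start. Round, pale wood, 22 mm high: the upper 12 mm is a disc 36 mm in diameter (grip it across its rim), the lower 10 mm a plug, 24 mm in diameter at its upper 3 mm and tapering to 14 mm at its foot, grey with dark seal ribs. The point lies 11 mm above the foot and 11 mm below the top. z axis up; it is the same all round. Weighs under 0.1 kg.
- lid_47_center (a point): Centre (half-way up) of the second smallest lid, third from the bottom of the stack at the start. Round, pale wood, 22 mm high: the upper 12 mm is a disc 47 mm in diameter (grip it across its rim), the lower 10 mm a plug, 35 mm in diameter at its upper 3 mm and tapering to 25 mm at its foot, grey with dark seal ribs. The point lies 11 mm above the foot and 11 mm below the top. z axis up; it is the same all round. Weighs under 0.1 kg.
- lid_58_center (a point): Centre (half-way up) of the second largest lid, second from the bottom of the stack at the start. Round, pale wood, 22 mm high: the upper 12 mm is a disc 58 mm in diameter (grip it across its rim), the lower 10 mm a plug, 46 mm in diameter at its upper 3 mm and tapering to 36 mm at its foot, grey with dark seal ribs. The point lies 11 mm above the foot and 11 mm below the top. z axis up; it is the same all round. Weighs under 0.1 kg.
- lid_69_center (a point): Centre (half-way up) of the largest lid, lowest in the stack, on the worktop at the start. Round, pale wood, 22 mm high: the upper 12 mm is a disc 69 mm in diameter (grip it across its rim), the lower 10 mm a plug, 57 mm in diameter at its upper 3 mm and tapering to 47 mm at its foot, grey with dark seal ribs. The point lies 11 mm above the foot and 11 mm below the top. z axis up; it is the same all round. Weighs under 0.1 kg.
- canister_36_mouth (a point): Centre of the mouth, level with the rim, of the smallest canister: open, round, straight-sided white stoneware pot, 36 mm in outside diameter, 48 mm high, wall 4 mm, so the mouth is 28 mm wide; empty, loose on the worktop, 0.1 kg or so. Only the lid of the same diameter fits: its plug goes in with 2 mm of play all round, the disc then rests on the rim flush with the outside, and the lid's centre lies 1 mm above this point. z axis up.
- canister_47_mouth (a point): Centre of the mouth, level with the rim, of the second smallest canister: open, round, straight-sided white stoneware pot, 47 mm in outside diameter, 54 mm high, wall 4 mm, so the mouth is 39 mm wide; empty, loose on the worktop, 0.2 kg or so. Only the lid of the same diameter fits: its plug goes in with 2 mm of play all round, the disc then rests on the rim flush with the outside, and the lid's centre lies 1 mm above this point. z axis up.
- canister_58_mouth (a point): Centre of the mouth, level with the rim, of the second largest canister: open, round, straight-sided white stoneware pot, 58 mm in outside diameter, 60 mm high, wall 4 mm, so the mouth is 50 mm wide; empty, loose on the worktop, 0.3 kg or so. Only the lid of the same diameter fits: its plug goes in with 2 mm of play all round, the disc then rests on the rim flush with the outside, and the lid's centre lies 1 mm above this point. z axis up.
- canister_69_mouth (a point): Centre of the mouth, level with the rim, of the largest canister: open, round, straight-sided white stoneware pot, 69 mm in outside diameter, 66 mm high, wall 4 mm, so the mouth is 61 mm wide; empty, loose on the worktop, 0.4 kg or so. Only the lid of the same diameter fits: its plug goes in with 2 mm of play all round, the disc then rests on the rim flush with the outside, and the lid's centre lies 1 mm above this point. z axis up.
- shaker_center (a point): Centre of the glass salt shaker with a pale domed top that stands among the canisters, 44 mm in diameter, 90 mm high (point half-way up); it leans by up to 0.06 rad as it stands; loose, to be left standing. z axis up. Also lying about, not listed and not needed: a garlic bulb, a mandarin, a teaspoon and a clothes peg.
Mind the look-alikes: they are no part of the job. Leave any blue or pink look-alike of the part that bears canister_36_mouth alone.

How it is judged (in metres and radians):
At the end, for the whole second after the job is handed in: Every lid sits upright on the canister of its own diameter, within 5 mm of centre, parallel to the rim, fully down (centre at most 3.5 mm above rim level; 1 mm when seated), released and at rest. Canisters and shaker stand upright within 40 mm of their start (horizontal distance between lid_36_center and canister_36_mouth below 0.005 m and z of lid_36_center in the frame of canister_36_mouth between -0.0025 and 0.0035 m and angle between the z axis of lid_36_center and the z axis of canister_36_mouth, either way round below 0.09 rad and angle between each of lid_36_center, lid_47_center, lid_58_center, lid_69_center's own z axis and vertical below 0.12 rad and angle between each of canister_36_mouth, canister_47_mouth, canister_58_mouth, canister_69_mouth's own z axis and vertical below 0.08 rad and height (world z) of canister_36_mouth below 0.053 m and distance of each of canister_36_mouth, canister_47_mouth, canister_58_mouth, canister_69_mouth, shaker_center from where it was at the start of the episode below 0.04 m and horizontal distance between lid_47_center and canister_47_mouth below 0.005 m and z of lid_47_center in the frame of canister_47_mouth between -0.0025 and 0.0035 m and angle between the z axis of lid_47_center and the z axis of canister_47_mouth, either way round below 0.09 rad and height (world z) of canister_47_mouth below 0.059 m and horizontal distance between lid_58_center and canister_58_mouth below 0.005 m and z of lid_58_center in the frame of canister_58_mouth between -0.0025 and 0.0035 m and angle between the z axis of lid_58_center and the z axis of canister_58_mouth, either way round below 0.09 rad and height (world z) of canister_58_mouth below 0.065 m and horizontal distance between lid_69_center and canister_69_mouth below 0.005 m and z of lid_69_center in the frame of canister_69_mouth between -0.0025 and 0.0035 m and angle between the z axis of lid_69_center and the z axis of canister_69_mouth, either way round below 0.09 rad and height (world z) of canister_69_mouth below 0.071 m and angle between shaker_center's own z axis and vertical below 0.25 rad); the robot touches nothing.
It fails at once if the smallest canister is knocked over (angle between canister_36_mouth's own z axis and vertical above 0.6 rad).
It fails at once if the second smallest canister is knocked over (angle between canister_47_mouth's own z axis and vertical above 0.6 rad).
It fails at once if the second largest canister is knocked over (angle between canister_58_mouth's own z axis and vertical above 0.6 rad).
It fails at once if the largest canister is knocked over (angle between canister_69_mouth's own z axis and vertical above 0.6 rad).
It fails at once if the salt shaker is knocked over (angle between shaker_center's own z axis and vertical above 0.6 rad).
It also fails if it takes over 90 s, if anything falls off the work surface, if the arm or the gripper's body presses on something with over 40 N, if the wrist force passes 120 N, or if a joint passes its speed limit or range.

## Working session

There is one attempt and no reset: what is moved stays moved. The work goes in short steps, Python scripts to look and compute and a tool call to move; the robot and the scene stay as the last step left them, time stands still between calls to the robot, and variables do not carry over. Pictures are saved under pics/ and viewed, and the job is handed in when it is done.

Besides the shell and the picture viewer there is one more tool, called after ">>>" as a command line: name --pt "numbers of a row" for each row, then --argument value for the rest. move_arm: Moves the arm, as the interface text tells. Its arguments: {"type":"object","properties":{"deltas":{"type":"array"},"grip":{"type":"number"},"newtons":{"type":"number"}},"required":["deltas"]}

```bash
ls; mkdir -p pics
python3 - <<'E'
from rig import ctrl, eyes, order
import cv2
print(ctrl.sense())
for n in ("scene","top","wrist"):
    p=eyes.camera_params(n); print(n,p["K"],p["camera_from_world"])
    cv2.imwrite(f"pics/{n}0.png",eyes.capture(n))
E
```

```text
pics
{'time_s': 0.0, 'joints': array([ 1.01163292e+00,  3.13486887e-01,  1.49848064e+00,  1.20241822e-05,
        1.33098533e+00, -2.23401829e-01]), 'dq': array([-1.19840629e-03, -8.73660843e-04,  6.19760700e-05, -3.95200672e-04,
       -2.38549079e-03, -4.26787005e-04]), 'tau': array([-2.37495202e-03, -4.12262893e+01, -2.59735715e+01, -3.71856750e-04,
        4.25237522e-03, -6.06643584e-05]), 'eef_pos': array([172.84503127, 495.44744951, 230.69980306]), 'ee_rot': array([-2.64772438e-04,  1.67094681e-01,  9.85940619e-01, -6.26476341e-04]), 'force': array([ 0.59138137, -0.88696482,  0.27570386]), 'wrist_torque': array([-0.02270978, -0.03945974, -0.02479011]), 'grip_width': 0.9975134988199615}
scene [[434.95909975   0.         319.75516266]
 [  0.         434.95909975 200.24366676]
 [  0.           0.           1.        ]] [[-6.44770857e-01 -7.64300040e-01  1.07698652e-02  3.39307910e+02]
 [-3.47240875e-01  2.80325607e-01 -8.94897384e-01  2.31529259e+02]
 [ 6.80951038e-01 -5.80743491e-01 -4.46141997e-01  5.21679008e+02]
 [ 0.00000000e+00  0.00000000e+00  0.00000000e+00  1.00000000e+00]]
top [[423.10811455   0.         324.50952544]
 [  0.         423.10811455 196.39825115]
 [  0.           0.           1.        ]] [[ 1.59253897e-02 -9.99811849e-01  1.10746486e-02  1.17295265e+01]
 [-9.99323504e-01 -1.62828751e-02 -3.29757836e-02  5.16342974e+02]
 [ 3.31499063e-02 -1.05420044e-02 -9.99394792e-01  9.20183148e+02]
 [ 0.00000000e+00  0.00000000e+00  0.00000000e+00  1.00000000e+00]]
wrist [[319.97204407   0.         323.32198902]
 [  0.         319.97204407 201.05424864]
 [  0.           0.           1.        ]] [[ 3.29614848e-01  9.44114250e-01 -1.52779933e-03 -5.24952325e+02]
 [ 8.93977528e-01 -3.11589661e-01  3.22049783e-01 -4.17183285e+01]
 [ 3.03575743e-01 -1.07518209e-01 -9.46721502e-01  3.82388973e+02]
 [ 0.00000000e+00  0.00000000e+00  0.00000000e+00  1.00000000e+00]]
```

View pics/scene0.png

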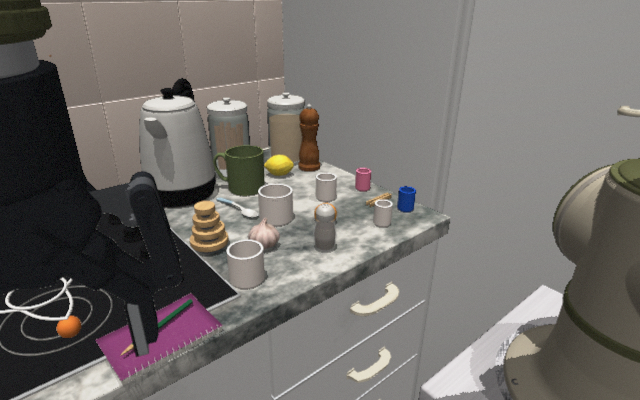

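View pics/top0.png

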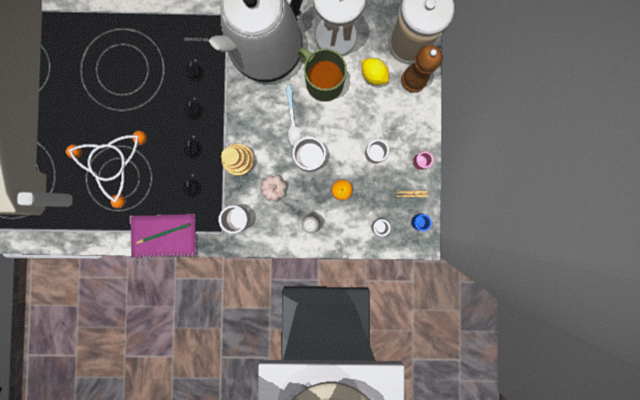

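View pics/wrist0.png

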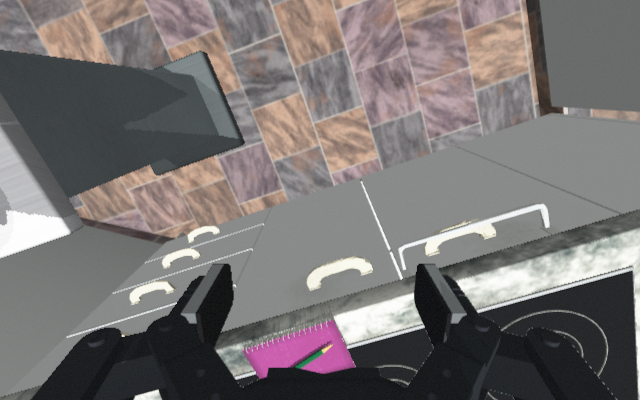

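Run:
```python
import cv2, numpy as np
t=cv2.imread("pics/top0.png"); s=cv2.imread("pics/scene0.png")
c=t[130:250,210:440]; cv2.imwrite("pics/topc.png",cv2.resize(c,None,fx=3.4,fy=3.4,interpolation=cv2.INTER_CUBIC))
c=s[160:300,180:420]; cv2.imwrite("pics/scenec.png",cv2.resize(c,None,fx=3.3,fy=3.3,interpolation=cv2.INTER_CUBIC))
```

```text
(no output)
```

View pics/topc.png

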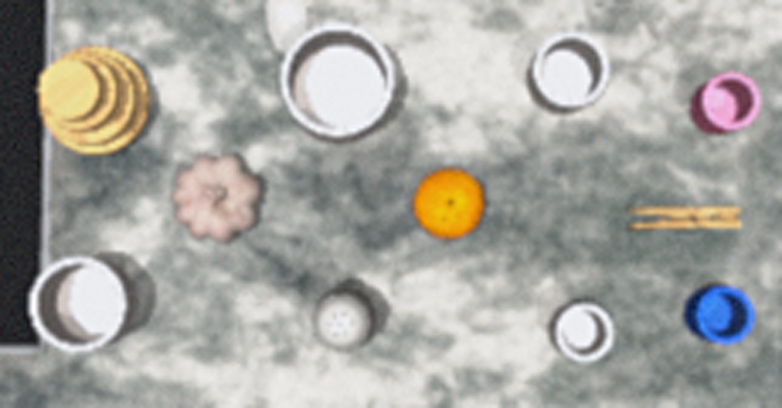

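View pics/scenec.png

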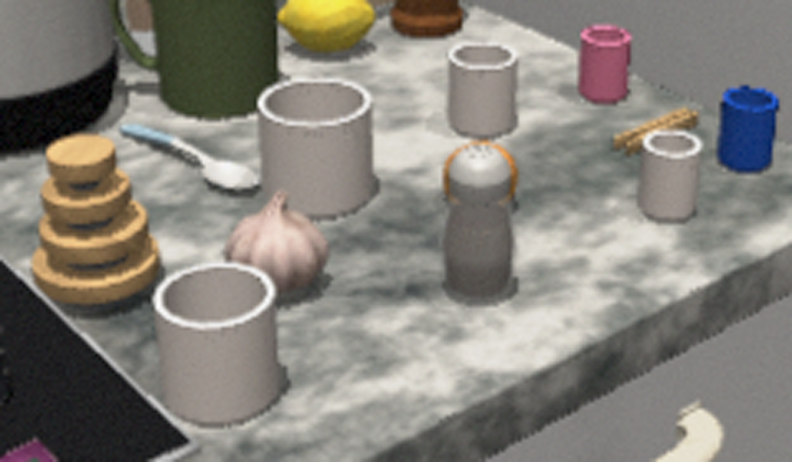

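```bash
cat > h.py <<'E'
import numpy as np, cv2
from scipy.optimize import minimize
from scipy.ndimage import map_coordinates
def proj(p,P):
    P=np.atleast_2d(P); c=P@p["camera_from_world"][:3,:3].T+p["camera_from_world"][:3,3]
    u=c@p["K"].T; return u[:,:2]/u[:,2:]
def unproj(p,uv,z):
    R=p["camera_from_world"][:3,:3];t=p["camera_from_world"][:3,3]
    o=-R.T@t; d=R.T@np.linalg.inv(p["K"])@np.array([uv[0],uv[1],1.]); return o+d*(z-o[2])/d[2]
def circ(x,y,z,r,n=72):
    a=np.linspace(0,2*np.pi,n,endpoint=False); return np.c_[x+r*np.cos(a),y+r*np.sin(a),np.full(n,z)]
def samp(g,uv): return map_coordinates(g,[uv[:,1],uv[:,0]],order=1,mode='nearest')
def fit_rim(p,g,xy,h,D,rng=14):
    # bright ring of 4mm wall: ring mean minus inner/outer mean
    f=lambda q: -(2*samp(g,proj(p,circ(q[0],q[1],h,D/2-2))).mean()-samp(g,proj(p,circ(q[0],q[1],h,D/2+3))).mean()-samp(g,proj(p,circ(q[0],q[1],h,D/2-7))).mean())
    return grid(f,xy,rng)
def fit_disc(p,g,xy,h,D,rng=14,sel=None):
    def f(q):
        a=samp(g,proj(p,circ(q[0],q[1],h,D/2-2.5))); b=samp(g,proj(p,circ(q[0],q[1],h,D/2+2.0)))
        d=a-b
        return -(d[sel(np.linspace(0,2*np.pi,72,endpoint=False))] if sel else d).mean()
    return grid(f,xy,rng)
def grid(f,xy,rng):
    b=min((f((xy[0]+i,xy[1]+j)),xy[0]+i,xy[1]+j) for i in np.arange(-rng,rng+.1,2) for j in np.arange(-rng,rng+.1,2))
    r=minimize(f,b[1:],method="Nelder-Mead",options=dict(initial_simplex=[b[1:],(b[1]+1.5,b[2]),(b[1],b[2]+1.5)],xatol=.05)); return r.x,-r.fun
CAN={36:48,47:54,58:60,69:66}
LT={36:88,47:66,58:44,69:22}
E
python3 - <<'E'
from h import *
from rig import eyes
top={36:(584,330),47:(570,72),58:(80,303),69:(338,82)}
P={n:eyes.camera_params(n) for n in("top","scene","wrist")}
I={n:cv2.imread(f"pics/{n}0.png") for n in("top","scene")}
G={n:cv2.cvtColor(I[n],cv2.COLOR_BGR2GRAY).astype(float) for n in I}
w=P["wrist"]["camera_from_world"]; print("wristcam pos",-w[:3,:3].T@w[:3,3])
for d,c in top.items():
    uv=(c[0]/3.4+210,c[1]/3.4+130); a=unproj(P["top"],uv,CAN[d])[:2]
    r1=fit_rim(P["top"],G["top"],a,CAN[d],d); r2=fit_rim(P["scene"],G["scene"],r1[0],CAN[d],d)
    print(d,a.round(1),r1[0].round(1),round(r1[1]),r2[0].round(1),round(r2[1]))
u=unproj(P["top"],(70/3.4+210,88/3.4+130),88); print("top lid",u)
sat={n:(I[n][:,:,2].astype(float)-I[n][:,:,0]) for n in I}
for d in (36,47,58,69):
    for n in I:
        r=fit_disc(P[n],G[n] if d<69 else sat[n],u[:2],LT[d],d,rng=12); r2=fit_disc(P[n],sat[n],u[:2],LT[d]-(0),d,rng=12);print(d,n,r[0].round(1),round(r[1]),r2[0].round(1),round(r2[1]))
print("shaker",unproj(P["top"],(345/3.4+210,322/3.4+130),85))
for n in I:
    im=cv2.resize(I[n],None,fx=3,fy=3,interpolation=cv2.INTER_CUBIC)
    cv2.imwrite(f"pics/{n}x3.png",im)
E
```

```text
wristcam pos [ 94.25136797 523.74262788 374.72618323]
36 [ 452.3 -100.8] [ 451.4 -100.4] 159 [448.4 -98.2] 134
47 [611.3 -89.4] [614.4 -89.4] 118 [610.4 -87.7] 89
58 [464.4 207.6] [464.5 210.1] 196 [462.1 210.7] 195
69 [601.   53.2] [603.7  54.7] 147 [600.1  55.8] 138
top lid [591.76835529 210.76860444  88.        ]
36 top [592.3 213.3] 82 [592.5 213.3] 36
36 scene [588.8 213.2] 70 [588.6 213.3] 61
47 top [593.9 212.5] 65 [593.7 212.6] 40
47 scene [589.1 212.6] 17 [588.8 212.6] 40
58 top [593.  211.6] 49 [593.6 211.9] 39
58 scene [588.6 210.8] 44 [588.5 210.8] 46
69 top [593.3 210.2] 76 [593.3 210.2] 76
69 scene [589.6 211.2] 36 [589.6 211.2] 36
shaker [456.23757224  46.13586187  85.        ]
```

>>> move_arm --pt "0 0 0 0 0 -6.4" --pt "0 0 0 0 0 -6.4" --pt "0 0 0 0 0 -6.4" --pt "-3.8 -2.5 0.5 0 0 0" --pt "-3.8 -2.5 0.5 0 0 0" --pt "-3.8 -2.5 0.5 0 0 0" --pt "-3.8 -2.5 0.5 0 0 0" --pt "-3.5 -2.5 0.5 0 0 0" --pt "-2 -2 0.5 0 0 0" --pt "0 0 0 0 0 0" --grip 6.0

```text
time_s: 1.15
eef_pos: [381.7, 348.3, 200.3]
ee_rot: [-0.001, 0.002, 1.0, -0.001]
force: [-0.5, 0.6, -0.3]
grip_width: 0.705
```

```bash
cat > look.py <<'E'
import sys,cv2,numpy as np
from rig import ctrl,eyes
from scipy.spatial.transform import Rotation as R
from h import *
def state():
    s=ctrl.sense(); q=s["ee_rot"]; m=R.from_quat([q[1],q[2],q[3],q[0]]).as_matrix()
    print("t",round(s["time_s"],2),"p",s["eef_pos"].round(1),"F",s["force"].round(1),"w",round(s["grip_width"]*85.4,1),"xax",m[:,0].round(3),"z",m[:,2].round(3)); return s,m
if __name__=="__main__":
    s,m=state(); 
    for n in sys.argv[2:]:
        cv2.imwrite(f"pics/{n}_{sys.argv[1]}.png",eyes.capture(n))
E
python3 look.py 1 wrist scene
```

```text
t 1.15 p [381.7 348.3 200.3] F [-0.5  0.6 -0.3] w 60.2 xax [-1.     0.005  0.001] z [-0.001 -0.001 -1.   ]
```

View pics/wrist_1.png

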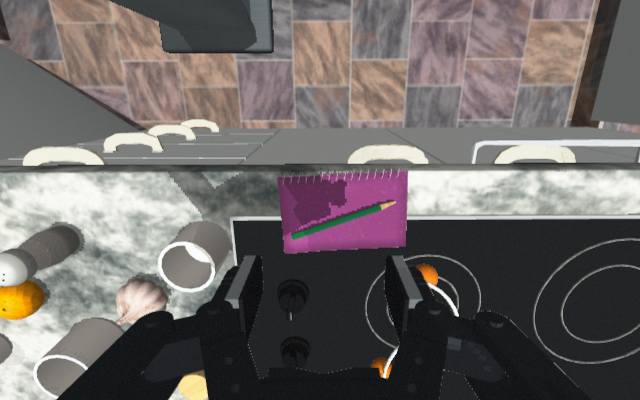

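View pics/scene_1.png

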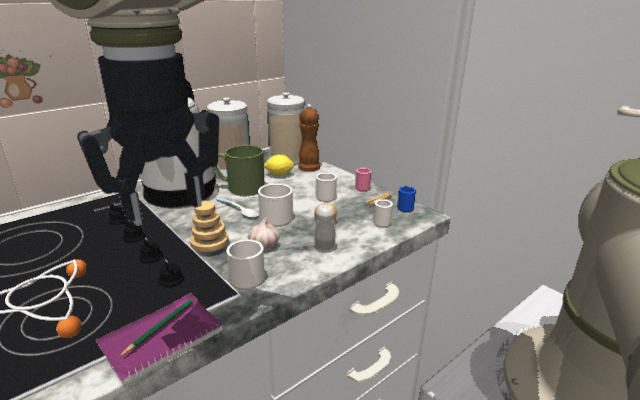

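>>> move_arm --pt "-3.5 -2.2 0.6 0 0 0" --pt "-3.5 -2.2 0.6 0 0 0" --pt "-3.5 -2.2 1 0 0 0" --pt "-3.5 -2.3 1 0 0 0" --pt "-3.4 -2.3 1.3 0 0 0" --pt "-2.5 -1.6 1.3 0 0 0" --pt "-1 -0.7 1.2 0 0 0" --pt "0 0 0 0 0 0" --pt "0 0 0 0 0 0" --pt "0 0 0 0 0 0"

```text
time_s: 2.25
eef_pos: [588.0, 216.9, 132.4]
ee_rot: [0.001, -0.001, 1.0, 0.0]
force: [0.6, -0.5, 1.1]
grip_width: 0.706
```

```bash
python3 look.py 2 wrist scene
```

```text
t 2.25 p [588.  216.9 132.4] F [ 0.6 -0.5  1.1] w 60.3 xax [-1.    -0.001 -0.001] z [ 0.001  0.    -1.   ]
```

View pics/wrist_2.png

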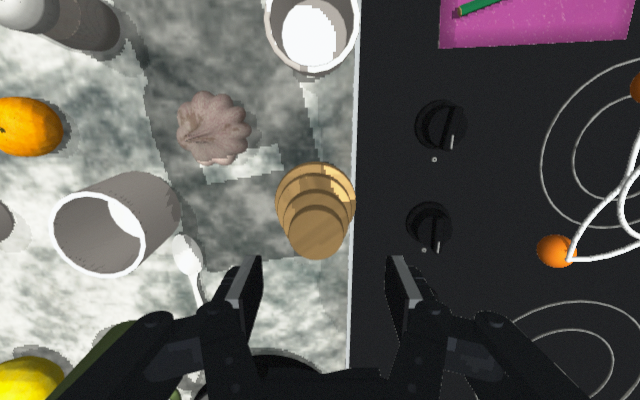

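View pics/scene_2.png

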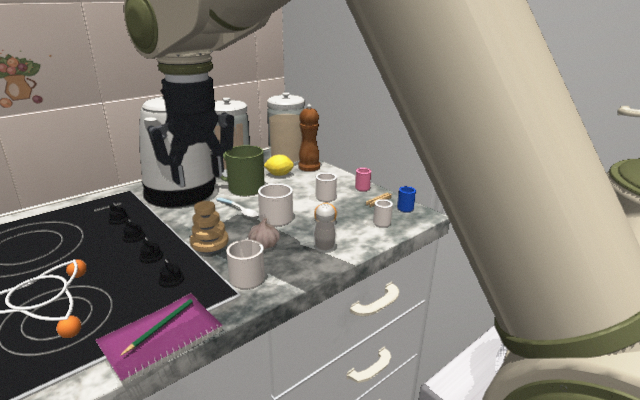

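Run:
```python
from look import *
s,m=state()
P={n:eyes.camera_params(n) for n in("top","scene","wrist")}
for n in("scene","wrist"):
    print(n,proj(P[n],[s["eef_pos"],[590.5,213.2,88],[591.4,210.7,22]]).round(1))
g=cv2.cvtColor(cv2.imread("pics/wrist_2.png"),cv2.COLOR_BGR2GRAY).astype(float)
I=cv2.imread("pics/wrist_2.png").astype(float); sat=I[:,:,2]-I[:,:,0]
for d,a in {36:(449.9,-99.3),47:(612.4,-88.6),58:(463.3,210.4),69:(601.9,55.2)}.items():
    uv=proj(P["wrist"],[a[0],a[1],CAN[d]])[0]
    if 0<uv[0]<640 and 20<uv[1]<400: r=fit_rim(P["wrist"],g,a,CAN[d],d);print("can",d,uv.round(),r[0].round(1),round(r[1]))
for d in CAN: r=fit_disc(P["wrist"],g,(591,212),LT[d],d,rng=12);r2=fit_disc(P["wrist"],sat,(591,212),LT[d],d,rng=12);print("lid",d,r[0].round(1),round(r[1]),r2[0].round(1),round(r2[1]))
print(unproj(P["wrist"],(317,230),88),"eye",-P["wrist"]["camera_from_world"][:3,:3].T@P["wrist"]["camera_from_world"][:3,3])
```

```text
t 2.35 p [588.3 216.4 132.3] F [ 0.3  0.2 -0.1] w 60.1 xax [-1.    -0.001 -0.001] z [ 0.001  0.    -1.   ]
scene [[199.4 182.3]
 [203.4 204.5]
 [208.4 236.2]]
wrist [[322.  265. ]
 [317.2 232.7]
 [315.7 200.9]]
can 69 [ 98. 234.] [603.5  53. ] 172
lid 36 [603.7 220.6] 35 [593.3 211.7] 45
lid 47 [604.6 216.9] 31 [597.2 211.3] 40
lid 58 [582.8 212.5] 37 [582.3 211.3] 47
lid 69 [594.6 211.7] 37 [593.  209.5] 62
[588.61556827 213.07791863  88.        ] eye [504.76141224 217.07027738 276.03140068]
```

>>> move_arm --pt "-0.3 -0.4 1 0 0 0" --pt "0 0 1.2 0 0 0" --pt "0 0 1.2 0 0 0" --pt "0 0 1.2 0 0 0" --pt "0 0 0.7 0 0 0" --pt "0 0 0.3 0 0 0" --pt "0 0 0 0 0 0" --pt "0 0 0 0 0 0" --pt "0 0 0 0 0 0" --pt "0 0 0 0 0 0"

```text
time_s: 3.35
eef_pos: [592.0, 211.4, 75.7]
ee_rot: [0.0, 0.0, 1.0, 0.0]
force: [0.3, -0.1, 0.4]
grip_width: 0.704
```

```bash
python3 look.py 3 wrist scene; python3 -c "
import cv2
a=cv2.imread('pics/scene_3.png')[140:270,150:290];b=cv2.imread('pics/wrist_3.png')[130:370,200:460]
cv2.imwrite('pics/c3.png',cv2.hconcat([cv2.resize(a,(400,371),interpolation=2),cv2.resize(b,(400,371),interpolation=2)]))"
```

```text
t 3.35 p [592.  211.4  75.7] F [ 0.3 -0.1  0.4] w 60.1 xax [-1.     0.001 -0.001] z [ 0.001  0.    -1.   ]
```

View pics/c3.png

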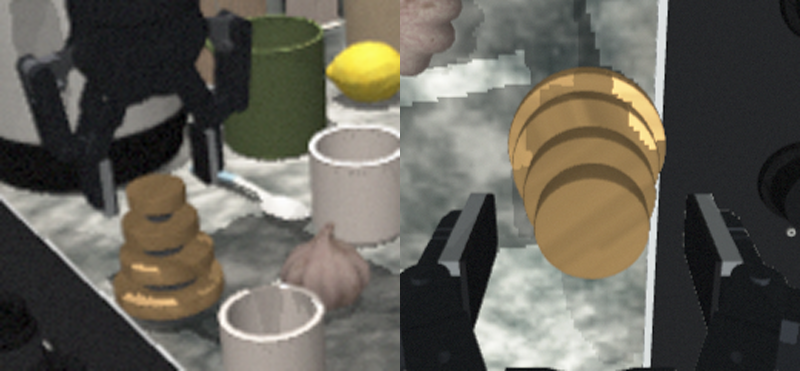

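>>> move_arm --pt "0 0 0 0 0 0" --pt "0 0 0 0 0 0" --pt "0 0 0 0 0 0" --pt "0 0 0 0 0 0" --pt "0 0 0 0 0 0" --pt "0 0 0 0 0 0" --pt "0 0 0 0 0 0" --pt "0 0 -0.4 0 0 0" --pt "0 0 -0.8 0 0 0" --pt "0 0 -0.8 0 0 0" --grip 3.0 --newtons 25

```text
time_s: 4.45
eef_pos: [591.8, 211.4, 95.9]
ee_rot: [-0.0, 0.0, 1.0, -0.0]
force: [-0.8, 0.9, -0.1]
grip_width: 0.411
```

```bash
cat > c.sh <<'E'
python3 look.py $1 wrist scene; python3 -c "
import cv2
a=cv2.imread('pics/scene_$1.png')[130:290,150:430];b=cv2.imread('pics/wrist_$1.png')
cv2.imwrite('pics/c$1.png',cv2.vconcat([cv2.resize(a[:,:],(560,320),interpolation=2),cv2.resize(b[130:,180:460],(560,540),interpolation=2)[:280]]))"
E
bash c.sh 4
```

```text
t 4.45 p [591.8 211.4  95.9] F [-0.8  0.9 -0.1] w 35.1 xax [-1.     0.001  0.   ] z [-0. -0. -1.]
```

View pics/c4.png

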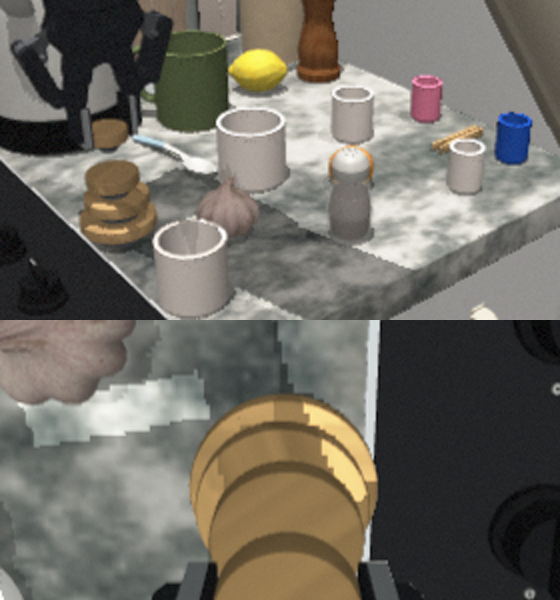

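>>> move_arm --pt "0.6 -1.5 -2 0 0 0" --pt "1.6 -3.5 -1.5 0 0 0" --pt "1.9 -4.1 -0.5 0 0 0" --pt "1.9 -4.1 0 0 0 0" --pt "1.9 -4.1 0 0 0 0" --pt "1.9 -4.1 0 0 0 0" --pt "1.9 -4.1 0 0 0 0" --pt "1.6 -3.3 1 0 0 0" --pt "0.9 -2.2 1.5 0 0 0" --pt "0 0 0 0 0 0"

```text
time_s: 5.55
eef_pos: [448.1, -100.2, 109.1]
ee_rot: [-0.001, 0.002, 1.0, 0.0]
force: [0.6, -0.0, 0.5]
grip_width: 0.41
```

```bash
bash c.sh 5
```

```text
t 5.55 p [ 448.1 -100.2  109.1] F [ 0.6 -0.   0.5] w 35.0 xax [-1.     0.004  0.002] z [-0.002  0.001 -1.   ]
```

View pics/wrist_5.png

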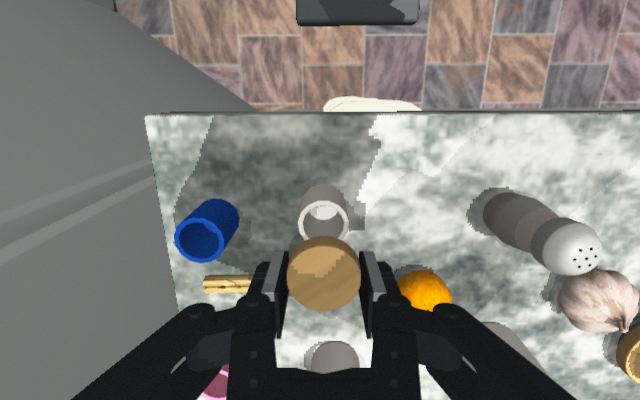

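View pics/scene_5.png

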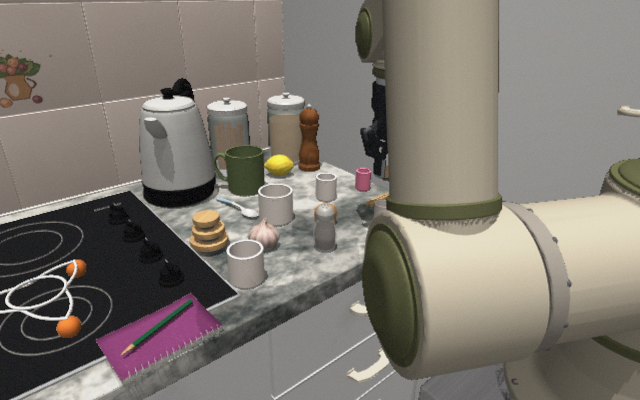

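```bash
cat > wf.py <<'E'
# usage: wf.py N D TCPoffset(center above TCP)
import sys
from look import *
N,D,off=sys.argv[1],int(sys.argv[2]),float(sys.argv[3])
s,m=state(); e=s["eef_pos"]; p=eyes.camera_params("wrist")
I=cv2.imread(f"pics/wrist_{N}.png"); g=cv2.cvtColor(I,cv2.COLOR_BGR2GRAY).astype(float); sat=I[:,:,2].astype(float)-I[:,:,0]
ang=np.linspace(0,2*np.pi,72,endpoint=False)
def fr(x0,h,D,ok):
    f=lambda q:-(2*samp(g,proj(p,circ(q[0],q[1],h,D/2-2)))-samp(g,proj(p,circ(q[0],q[1],h,D/2+3)))-samp(g,proj(p,circ(q[0],q[1],h,D/2-7))))[ok].mean()
    return grid(f,x0,12)
def fd(x0,h,D,ok):
    f=lambda q:-(samp(sat,proj(p,circ(q[0],q[1],h,D/2-1.5)))-samp(sat,proj(p,circ(q[0],q[1],h,D/2+1.5))))[ok].mean()
    return grid(f,x0,8)
tl=e[2]+off+11
lid=fd(e[:2],tl,D,np.abs(np.sin(ang))<0.75)
print("lid rel tcp",(lid[0]-e[:2]).round(1),round(lid[1]))
x0=e[:2]
for c in (0.2,0.5,-0.2):
    c_=fr(x0,CAN[D],D,np.cos(ang)<c); print("can",c_[0].round(1),round(c_[1]),"move from here so that lid->can",(c_[0]-lid[0]).round(1))
cc,ll=c_[0],lid[0]
o=I.copy()
for q in proj(p,np.r_[circ(*cc,CAN[D],D/2,180),circ(*cc,CAN[D],D/2-4,180),circ(*ll,tl,D/2,180)]).round().astype(int): cv2.circle(o,tuple(int(v) for v in q),0,(0,0,255),-1)
u=proj(p,[*cc,CAN[D]])[0].astype(int)
a,b=max(0,u[1]-90),max(0,u[0]-130)
cv2.imwrite(f"pics/wf{N}.png",cv2.resize(o[a:a+190,b:b+260],None,fx=3,fy=3,interpolation=cv2.INTER_NEAREST))
E
python3 wf.py 5 36 1.3
```

```text
t 5.65 p [449.7 -98.5 110.5] F [ 0.1 -0.5 -0.2] w 34.8 xax [-1.     0.002 -0.   ] z [ 0.  0. -1.]
lid rel tcp [0.  0.1] 58
can [453.2 -98.2] 160 move from here so that lid->can [3.5 0.2]
can [453.1 -98.1] 160 move from here so that lid->can [3.4 0.3]
can [453.2 -98.3] 148 move from here so that lid->can [3.5 0.1]
```

View pics/wf5.png

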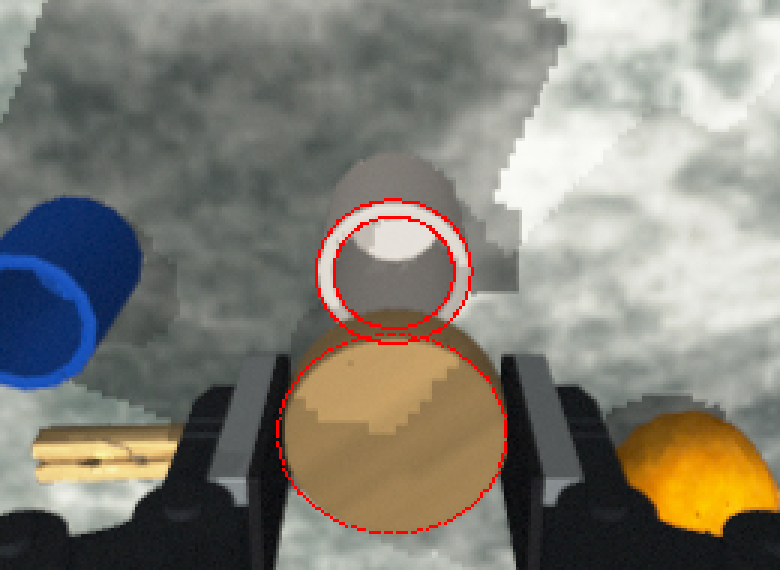

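```bash
python3 look.py 6 wrist; python3 wf.py 6 36 1.3
```

```text
t 5.65 p [449.7 -98.5 110.5] F [ 0.1 -0.5 -0.2] w 34.8 xax [-1.     0.002 -0.   ] z [ 0.  0. -1.]
t 5.7 p [450.  -98.1 110.7] F [ 0.4  0.9 -0.4] w 34.7 xax [-1.     0.001 -0.001] z [ 0.001 -0.    -1.   ]
lid rel tcp [0.1 0.9] 57
can [451.5 -99.7] 158 move from here so that lid->can [ 1.4 -2.5]
can [451.4 -99.4] 158 move from here so that lid->can [ 1.4 -2.1]
can [451.8 -99.8] 146 move from here so that lid->can [ 1.8 -2.6]
```

>>> move_arm --pt "-0.15 -0.2 0.8 0 0 0" --pt "0 0 1.3 0 0 0" --pt "0 0 1.3 0 0 0" --pt "0 0 1 0 0 0" --pt "0 0 0.6 0 0 0" --pt "0 0 0.3 0 0 0" --pt "0 0 0.3 0 0 0" --pt "0 0 0.3 0 0 0" --pt "0 0 0.2 0 0 0" --pt "0 0 0 0 0 0"

```text
time_s: 6.7
eef_pos: [451.1, -100.5, 49.2]
ee_rot: [-0.0, 0.0, 1.0, 0.0]
force: [0.4, 0.7, -0.1]
grip_width: 0.407
```

```bash
python3 look.py 7 wrist; python3 -c "
import cv2
b=cv2.imread('pics/wrist_7.png');cv2.imwrite('pics/c7.png',cv2.resize(b[150:350,180:460],None,fx=2.7,fy=2.7))"
```

```text
t 6.7 p [ 451.1 -100.5   49.2] F [ 0.4  0.7 -0.1] w 34.8 xax [-1.     0.001  0.   ] z [-0.  0. -1.]
```

View pics/c7.png

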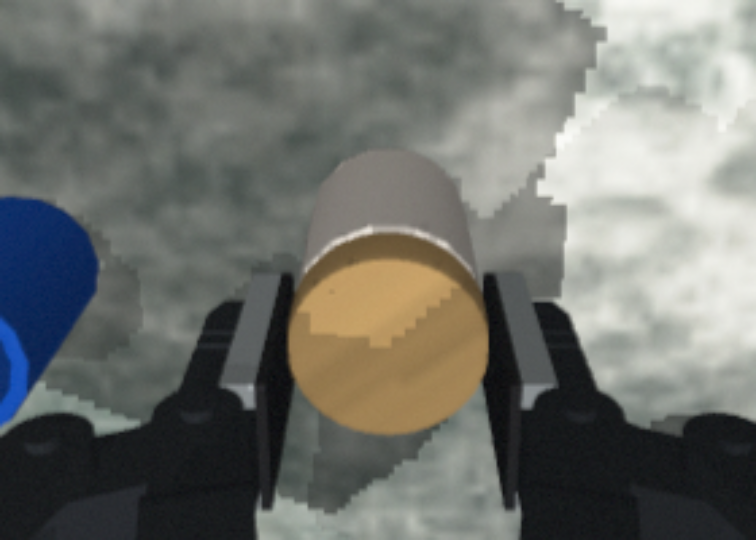

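>>> move_arm --pt "0 0 0 0 0 0" --pt "0 0 0 0 0 0" --pt "0 0 0 0 0 0" --pt "0 0 0 0 0 0" --pt "0 0 -0.5 0 0 0" --pt "0 0 -1.5 0 0 0" --pt "0 0 -2.5 0 0 0" --pt "0 0 -2.5 0 0 0" --pt "0 0 -1 0 0 0" --pt "0 0 0 0 0 0" --grip 6.5

```text
time_s: 7.75
eef_pos: [451.6, -100.7, 130.3]
ee_rot: [0.001, 0.0, 1.0, -0.001]
force: [-0.2, -0.5, -0.2]
grip_width: 0.765
```

```bash
python3 look.py 8 wrist; python3 -c "
import cv2
b=cv2.imread('pics/wrist_8.png');cv2.imwrite('pics/c8.png',cv2.resize(b[150:350,180:460],None,fx=2.7,fy=2.7))"
```

```text
t 7.75 p [ 451.6 -100.7  130.3] F [-0.2 -0.5 -0.2] w 65.3 xax [-1.     0.001 -0.002] z [ 0.002 -0.001 -1.   ]
```

View pics/c8.png

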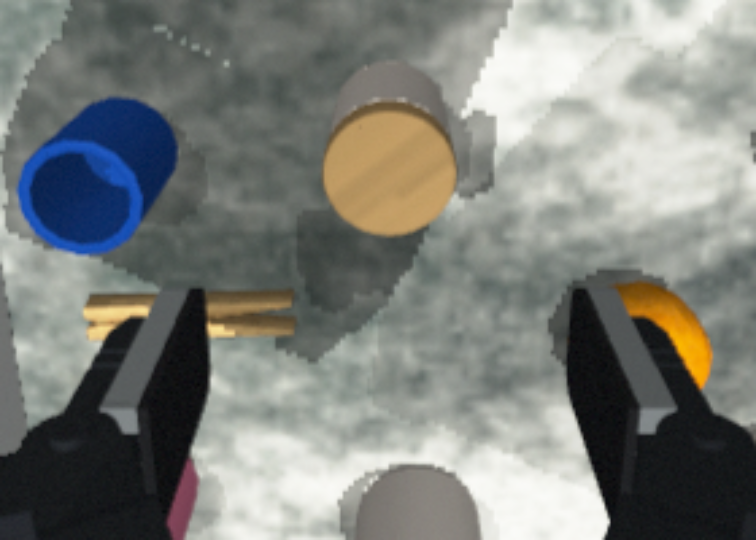

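>>> move_arm --pt "-0.7 1.6 0 0 0 0" --pt "-1.6 3.5 0 0 0 0" --pt "-1.9 4.1 0 0 0 0" --pt "-1.9 4.1 0 0 0 0" --pt "-1.9 4.1 0 0 0 0" --pt "-1.9 4.1 0 0 0 0" --pt "-1.9 4.1 0 0 0 0" --pt "-1.5 3.5 1 0 0 0" --pt "-0.7 2.1 1.5 0 0 0" --pt "0 0 0 0 0 0"

```text
time_s: 8.8
eef_pos: [589.8, 213.6, 100.0]
ee_rot: [-0.003, -0.001, 1.0, -0.0]
force: [-0.8, -0.2, -0.5]
grip_width: 0.763
```

```bash
python3 look.py 9 wrist top;  python3 look.py 10 wrist
cat > ws.py <<'E'
import sys
from look import *
s,m=state(); e=s["eef_pos"]; p=eyes.camera_params("wrist")
N=sys.argv[1]; I=cv2.imread(f"pics/wrist_{N}.png"); sat=I[:,:,2].astype(float)-I[:,:,0]
for d in map(int,sys.argv[2:]):
    r=fit_disc(p,sat,(592,211.5),LT[d],d,rng=10); print(d,r[0].round(1),round(r[1]))
cv2.imwrite(f"pics/c{N}.png",cv2.resize(I[100:350,180:460],None,fx=2.3,fy=2.3))
E
python3 ws.py 10 47 58 69
```

```text
t 8.8 p [589.8 213.6 100. ] F [-0.8 -0.2 -0.5] w 65.2 xax [-1.    -0.002  0.006] z [-0.006 -0.001 -1.   ]
t 8.9 p [590.6 211.2 102.7] F [-0.9  0.1 -0.5] w 64.8 xax [-1.     0.     0.003] z [-0.003 -0.001 -1.   ]
t 8.95 p [591.  210.7 103.7] F [-0.8  0.3  1.2] w 64.9 xax [-1.     0.001  0.001] z [-0.001 -0.    -1.   ]
47 [595.5 211.3] 43
58 [582.4 210.5] 49
69 [593.4 209.2] 60
```

View pics/c10.png

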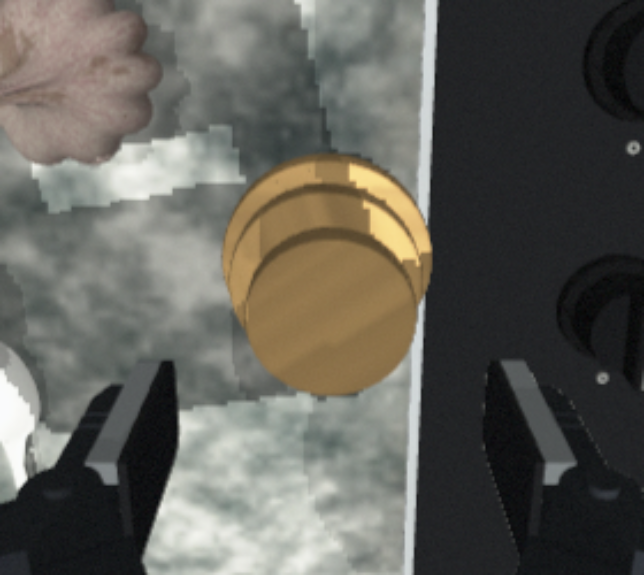

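Run:
```python
from look import *
p=eyes.camera_params("wrist"); print(unproj(p,(324.3,238.7),66))
for y in(243,395): print(unproj(p,(324.3,100+y/2.3),66).round(1))
```

```text
[594.14245888 211.90695455  66.        ]
[572.3 211.9  66. ]
[617.7 211.9  66. ]
```

>>> move_arm --pt "-0.15 0.05 0.8 0 0 0" --pt "0 0 1.2 0 0 0" --pt "0 0 1.3 0 0 0" --pt "0 0 1 0 0 0" --pt "0 0 0.6 0 0 0" --pt "0 0 0.3 0 0 0" --pt "0 0 0 0 0 0" --pt "0 0 0 0 0 0" --pt "0 0 0 0 0 0" --pt "0 0 0 0 0 0"

```text
time_s: 9.95
eef_pos: [593.0, 211.9, 52.7]
ee_rot: [0.0, 0.0, 1.0, 0.0]
force: [0.2, 0.8, 0.4]
grip_width: 0.761
```

```bash
python3 look.py 11 wrist; python3 ws.py 11 47
```

```text
t 9.95 p [593.  211.9  52.7] F [0.2 0.8 0.4] w 65.0 xax [-1.     0.001 -0.001] z [ 0.001  0.    -1.   ]
t 10.0 p [592.9 211.9  52.6] F [1.2 0.3 0. ] w 65.5 xax [-1.     0.001 -0.   ] z [ 0.  0. -1.]
47 [594.9 211.9] 55
```

View pics/c11.png

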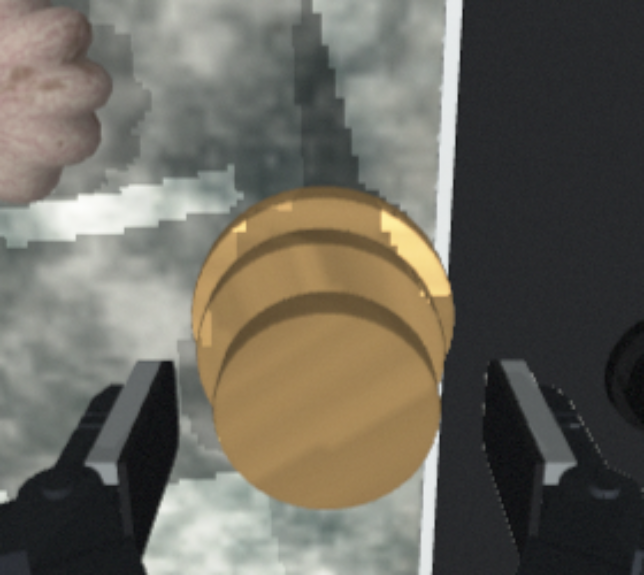

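>>> move_arm --pt "0 0 0 0 0 0" --pt "0 0 0 0 0 0" --pt "0 0 0 0 0 0" --pt "0 0 0 0 0 0" --pt "0 0 0 0 0 0" --pt "0 0 0 0 0 0" --pt "0 0 -0.3 0 0 0" --pt "0 0 -1 0 0 0" --pt "0 0 -2 0 0 0" --pt "0 0 -1.7 0 0 0" --grip 4.1

```text
time_s: 11.0
eef_pos: [592.8, 211.9, 103.5]
ee_rot: [-0.0, 0.0, 1.0, -0.0]
force: [-0.3, 0.0, 0.0]
grip_width: 0.536
```

```bash
bash c.sh 12
```

```text
t 11.0 p [592.8 211.9 103.5] F [-0.3  0.   0. ] w 45.8 xax [-1.     0.001  0.   ] z [-0. -0. -1.]
```

View pics/c12.png

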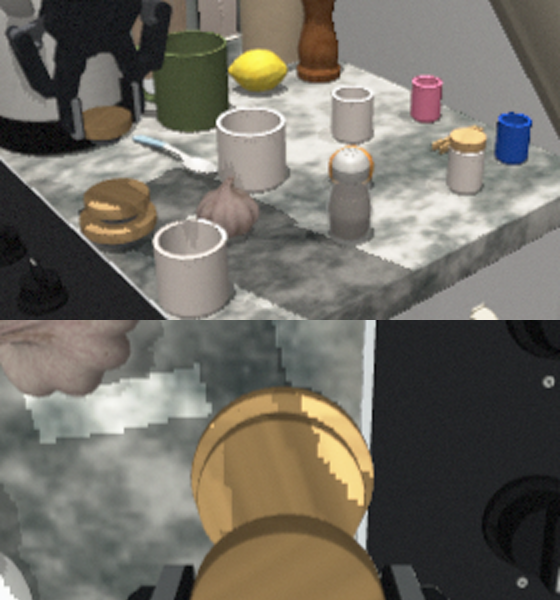

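>>> move_arm --pt "0 -1.6 -0.5 0 0 0" --pt "-0.3 -3.5 -0.5 0 0 0" --pt "-0.3 -4.1 0 0 0 0" --pt "-0.3 -4.1 0 0 0 0" --pt "-0.3 -4.1 0 0 0 0" --pt "-0.3 -4.1 0 0 0 0" --pt "-0.3 -4.1 0 0 0 0" --pt "-0.3 -3 0 0 0 0" --pt "0 -1.5 0 0 0 0" --pt "0 0 0 0 0 0"

```text
time_s: 12.1
eef_pos: [612.9, -90.9, 111.6]
ee_rot: [-0.001, 0.002, 1.0, 0.0]
force: [0.1, 0.2, -0.9]
grip_width: 0.533
```

```bash
python3 look.py 13 wrist;python3 look.py 13 wrist;python3 look.py 13 wrist; python3 wf.py 13 47 2.3
```

```text
t 12.1 p [612.9 -90.9 111.6] F [ 0.1  0.2 -0.9] w 45.5 xax [-1.     0.003  0.001] z [-0.001  0.    -1.   ]
t 12.15 p [613.1 -89.3 111.8] F [-0.3  0.4  0.3] w 45.9 xax [-1.     0.002  0.001] z [-0.001  0.001 -1.   ]
t 12.2 p [613.2 -88.3 111.9] F [ 0.2  0.4 -1.2] w 45.7 xax [-1.     0.     0.001] z [-0.001  0.001 -1.   ]
t 12.25 p [613.3 -87.8 112.1] F [-0.9  0.6  0.2] w 45.8 xax [-1.    -0.     0.001] z [-0.001  0.001 -1.   ]
lid rel tcp [0.2 0.2] 49
can [614.6 -89.5] 144 move from here so that lid->can [ 1.  -1.9]
can [614.5 -89.5] 141 move from here so that lid->can [ 0.9 -1.9]
can [614.5 -89.6] 144 move from here so that lid->can [ 1. -2.]
```

View pics/wf13.png

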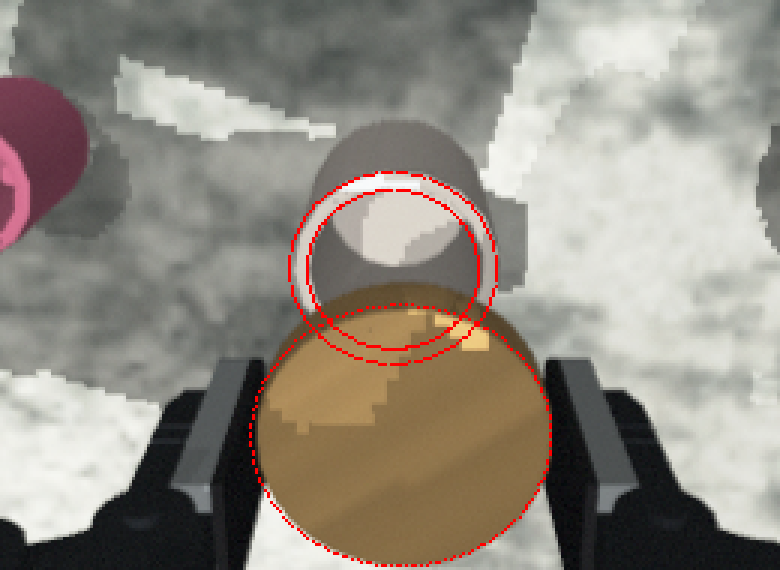

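>>> move_arm --pt "-0.1 -0.2 0.8 0 0 0" --pt "0 0 1.3 0 0 0" --pt "0 0 1.2 0 0 0" --pt "0 0 0.9 0 0 0" --pt "0 0 0.5 0 0 0" --pt "0 0 0.3 0 0 0" --pt "0 0 0.3 0 0 0" --pt "0 0 0.3 0 0 0" --pt "0 0 0.2 0 0 0" --pt "0 0 0 0 0 0"

```text
time_s: 13.25
eef_pos: [614.5, -91.1, 54.1]
ee_rot: [-0.0, 0.0, 1.0, 0.0]
force: [1.1, 0.2, -0.8]
grip_width: 0.538
```

```bash
python3 look.py 14 wrist; python3 -c "
import cv2
b=cv2.imread('pics/wrist_14.png');cv2.imwrite('pics/c14.png',cv2.resize(b[150:350,180:460],None,fx=2.7,fy=2.7))"
```

```text
t 13.25 p [614.5 -91.1  54.1] F [ 1.1  0.2 -0.8] w 45.9 xax [-1.     0.001  0.   ] z [-0.  0. -1.]
```

View pics/c14.png

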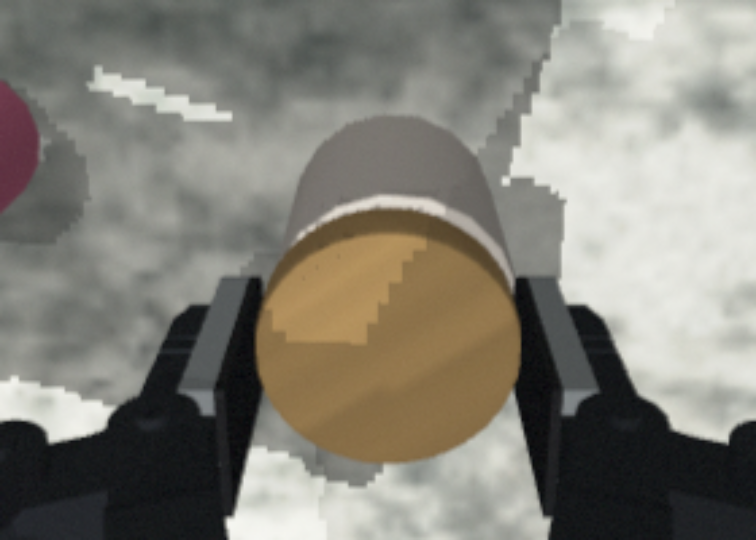

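>>> move_arm --pt "0 0 0 0 0 0" --pt "0 0 0 0 0 0" --pt "0 0 0 0 0 0" --pt "0 0 0 0 0 0" --pt "0 0 -0.5 0 0 0" --pt "0 0 -1.5 0 0 0" --pt "0 0 -2.5 0 0 0" --pt "0 0 -1 0 0 0" --pt "0 0 0 0 0 0" --pt "0 0 0 0 0 0" --grip 7.4

```text
time_s: 14.3
eef_pos: [614.3, -91.0, 108.9]
ee_rot: [-0.0, 0.0, 1.0, 0.0]
force: [0.6, 0.1, -0.1]
grip_width: 0.87
```

```bash
python3 look.py 15 wrist; python3 -c "
import cv2
b=cv2.imread('pics/wrist_15.png');cv2.imwrite('pics/c15.png',cv2.resize(b[150:350,180:460],None,fx=2.7,fy=2.7))"
```

```text
t 14.3 p [614.3 -91.  108.9] F [ 0.6  0.1 -0.1] w 74.3 xax [-1.     0.001  0.001] z [-0.001  0.    -1.   ]
```

View pics/c15.png

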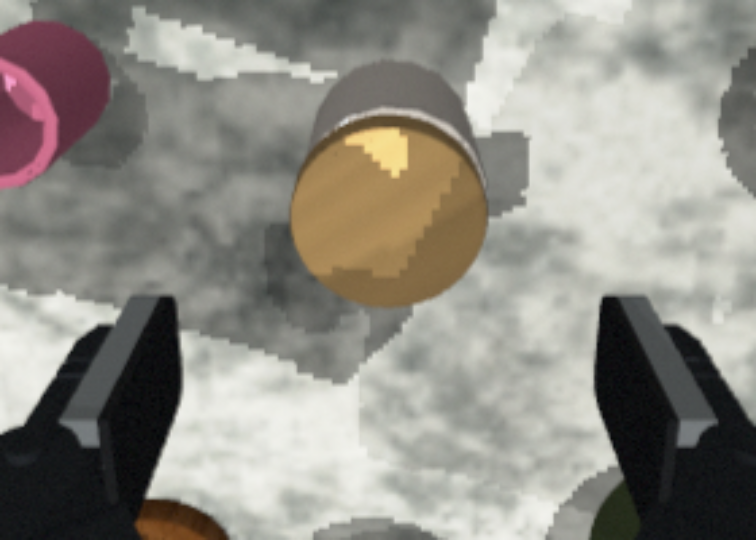

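>>> move_arm --pt "0 1.7 0 0 0 0" --pt "0.3 3.5 0 0 0 0" --pt "0.3 4.1 0 0 0 0" --pt "0.3 4.1 0 0 0 0" --pt "0.3 4.1 0 0 0 0" --pt "0.3 4.1 0 0 0 0" --pt "0.4 4.1 0 0 0 0" --pt "0.3 3 0.5 0 0 0" --pt "0 1.5 1.5 0 0 0" --pt "0 0 1 0 0 0"

```text
time_s: 15.35
eef_pos: [591.7, 212.6, 77.1]
ee_rot: [-0.001, -0.001, 1.0, -0.0]
force: [-0.1, 0.1, 0.5]
grip_width: 0.865
```

```bash
python3 look.py 16 scene top;python3 look.py 16 wrist; python3 ws.py 16 58 69
python3 -c "
import cv2
a=cv2.imread('pics/scene_16.png')[150:300,180:430];b=cv2.imread('pics/top_16.png')[120:250,210:440];c=cv2.imread('pics/c16.png')
a=cv2.resize(a,(500,300),interpolation=2);b=cv2.resize(b,(500,283),interpolation=2)
cv2.imwrite('pics/d16.png',cv2.vconcat([a,b]))"
```

```text
t 15.35 p [591.7 212.6  77.1] F [-0.1  0.1  0.5] w 73.9 xax [-1.    -0.002  0.002] z [-0.002 -0.    -1.   ]
t 15.45 p [591.7 209.9  76.6] F [-0.1 -0.6  0.5] w 73.9 xax [-1.     0.001  0.004] z [-0.004 -0.001 -1.   ]
t 15.5 p [592.5 209.5  77.9] F [ 0.4 -0.3 -0.4] w 74.0 xax [-1.     0.002  0.002] z [-0.002 -0.001 -1.   ]
58 [582.9 210. ] 51
69 [593.7 209.7] 60
```

View pics/c16.png

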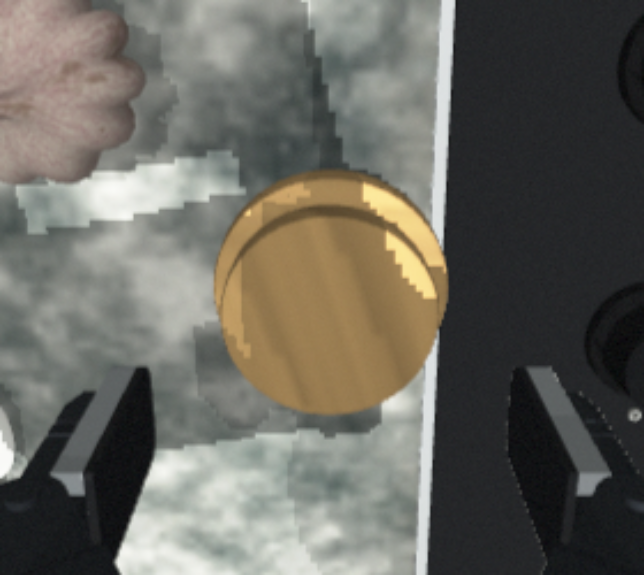

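View pics/d16.png

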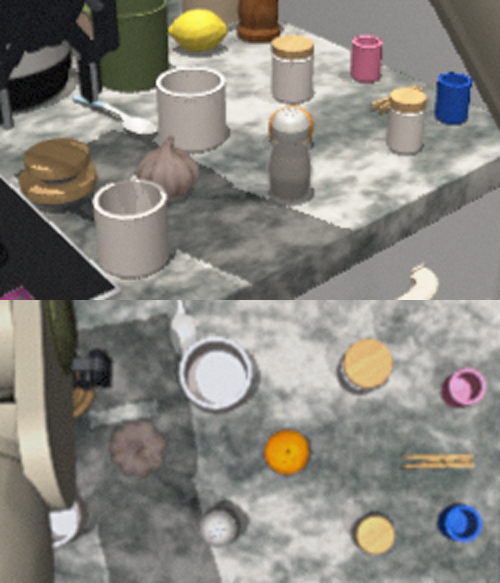

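Run:
```python
from look import *
s,m=state()
p=eyes.camera_params("wrist"); 
for y in(216,413): print(unproj(p,(323.9,100+y/2.3),44).round(1))
```

```text
t 15.5 p [592.5 209.5  77.9] F [ 0.4 -0.3 -0.4] w 74.0 xax [-1.     0.002  0.002] z [-0.002 -0.001 -1.   ]
[565.2 210.6  44. ]
[622.6 210.5  44. ]
```

>>> move_arm --pt "-0.1 0 0.8 0 0 0" --pt "0 0 1.2 0 0 0" --pt "0 0 1.2 0 0 0" --pt "0 0 0.9 0 0 0" --pt "0 0 0.6 0 0 0" --pt "0 0 0.3 0 0 0" --pt "0 0 0 0 0 0" --pt "0 0 0 0 0 0" --pt "0 0 0 0 0 0" --pt "0 0 0 0 0 0"

```text
time_s: 16.5
eef_pos: [594.0, 210.9, 29.7]
ee_rot: [0.0, 0.0, 1.0, 0.0]
force: [-0.8, 0.1, 0.6]
grip_width: 0.868
```

```bash
python3 look.py 17 wrist; python3 ws.py 17 58
```

```text
t 16.5 p [594.  210.9  29.7] F [-0.8  0.1  0.6] w 74.1 xax [-1.     0.001 -0.001] z [ 0.001  0.    -1.   ]
t 16.55 p [593.9 210.9  29.6] F [ 0.3  0.7 -0.1] w 74.0 xax [-1.     0.001 -0.   ] z [ 0.  0. -1.]
58 [593.5 209.9] 60
```

View pics/c17.png

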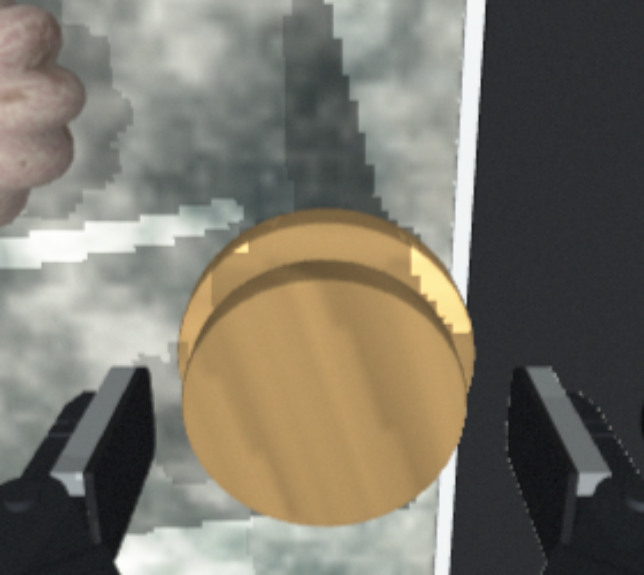

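>>> move_arm --pt "0 0 0 0 0 0" --pt "0 0 0 0 0 0" --pt "0 0 0 0 0 0" --pt "0 0 0 0 0 0" --pt "0 0 0 0 0 0" --pt "0 0 -0.3 0 0 0" --pt "0 0 -1 0 0 0" --pt "0 0 -2.5 0 0 0" --pt "0 0 -3 0 0 0" --pt "0 0 -1.7 0 0 0" --grip 5.2

```text
time_s: 17.55
eef_pos: [594.5, 211.0, 117.2]
ee_rot: [0.001, 0.0, 1.0, 0.0]
force: [0.4, -0.7, -0.1]
grip_width: 0.663
```

```bash
bash c.sh 18
```

```text
t 17.55 p [594.5 211.  117.2] F [ 0.4 -0.7 -0.1] w 56.6 xax [-1.     0.001 -0.003] z [ 0.003  0.    -1.   ]
```

View pics/c18.png

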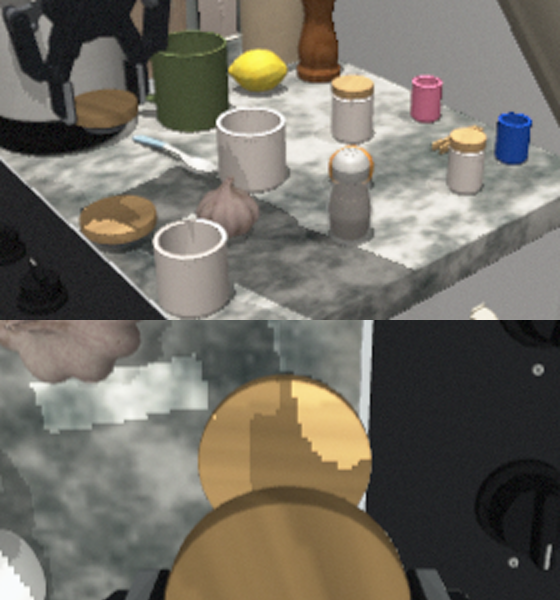

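>>> move_arm --pt "1 0 0 0 0 0" --pt "2.4 0 0 0 0 0" --pt "3.2 0 0 0 0 0" --pt "3.2 -0.1 0 0 0 0" --pt "2 0 0 0 0 0" --pt "1 0 0 0 0 0" --pt "0 0 0 0 0 0" --pt "0 0 0 0 0 0" --pt "0 0 0 0 0 0" --pt "0 0 0 0 0 0"

```text
time_s: 18.65
eef_pos: [466.4, 209.9, 114.1]
ee_rot: [-0.0, 0.001, 1.0, -0.0]
force: [-0.9, 0.3, -0.7]
grip_width: 0.666
```

```bash
python3 look.py 19 wrist; python3 wf.py 19 58 3.4
```

```text
t 18.65 p [466.4 209.9 114.1] F [-0.9  0.3 -0.7] w 56.9 xax [-1.     0.001  0.   ] z [-0. -0. -1.]
t 18.7 p [466.3 209.9 114.1] F [-0.1 -0.2 -1.3] w 56.5 xax [-1.     0.001  0.   ] z [-0. -0. -1.]
lid rel tcp [-4.3 -0.3] 22
can [464.1 211. ] 171 move from here so that lid->can [2.2 1.4]
can [464.1 210.9] 150 move from here so that lid->can [2.2 1.3]
can [465.8 210.2] 150 move from here so that lid->can [3.9 0.7]
```

View pics/wf19.png

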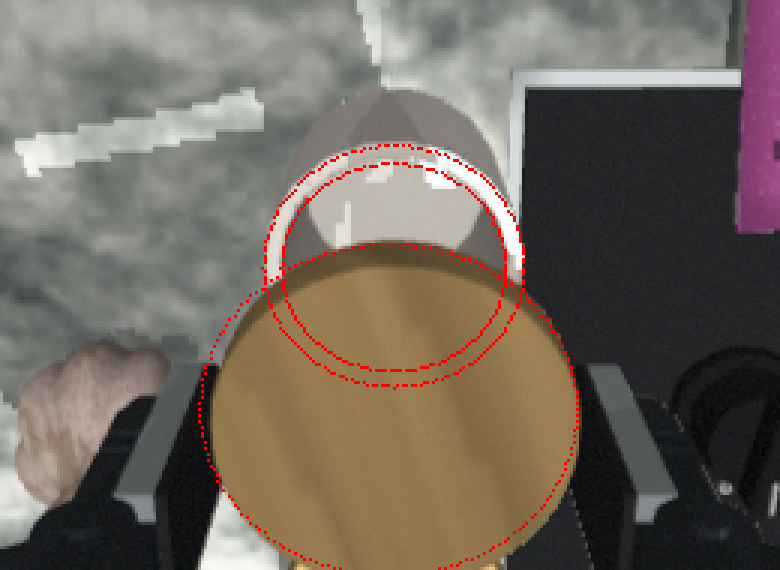

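>>> move_arm --pt "0.05 0.02 0.8 0 0 0" --pt "0 0 1.2 0 0 0" --pt "0 0 1.2 0 0 0" --pt "0 0 0.7 0 0 0" --pt "0 0 0.5 0 0 0" --pt "0 0 0.3 0 0 0" --pt "0 0 0.3 0 0 0" --pt "0 0 0.3 0 0 0" --pt "0 0 0.2 0 0 0" --pt "0 0 0 0 0 0"

```text
time_s: 19.7
eef_pos: [465.3, 210.2, 59.2]
ee_rot: [-0.0, 0.0, 1.0, -0.0]
force: [-0.1, -0.6, -0.3]
grip_width: 0.665
```

```bash
python3 look.py 20 wrist; python3 -c "
import cv2
b=cv2.imread('pics/wrist_20.png');cv2.imwrite('pics/c20.png',cv2.resize(b[150:350,180:460],None,fx=2.7,fy=2.7))"
```

```text
t 19.7 p [465.3 210.2  59.2] F [-0.1 -0.6 -0.3] w 56.8 xax [-1.     0.001  0.   ] z [-0. -0. -1.]
```

View pics/c20.png

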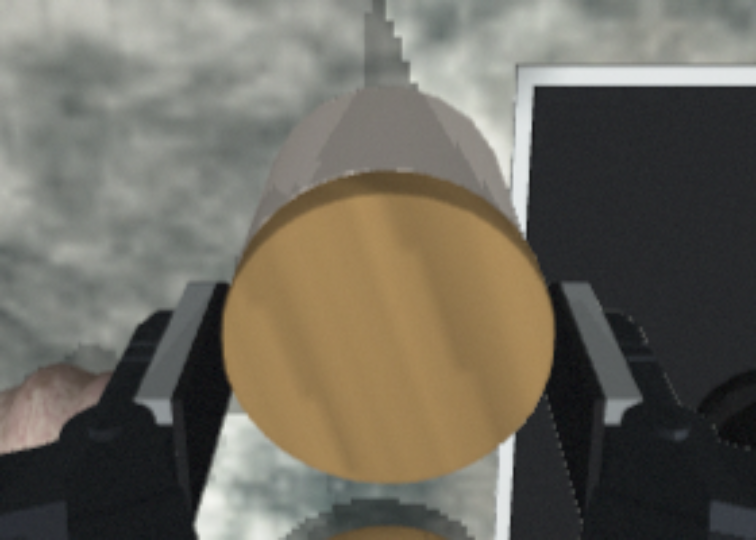

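>>> move_arm --pt "0 0 0 0 0 0" --pt "0 0 0 0 0 0" --pt "0 0 0 0 0 0" --pt "0 0 0 0 0 0" --pt "0 0 -0.5 0 0 0" --pt "0 0 -1.5 0 0 0" --pt "0 0 -2 0 0 0" --pt "0 0 -1 0 0 0" --pt "0 0 0 0 0 0" --pt "0 0 0 0 0 0" --grip 8.2

```text
time_s: 20.75
eef_pos: [465.1, 210.1, 108.9]
ee_rot: [-0.0, 0.0, 1.0, -0.0]
force: [0.2, -0.3, -0.1]
grip_width: 0.962
```

```bash
python3 look.py 21 wrist; python3 -c "
import cv2
b=cv2.imread('pics/wrist_21.png');cv2.imwrite('pics/c21.png',cv2.resize(b[150:350,180:460],None,fx=2.7,fy=2.7))"
```

```text
t 20.75 p [465.1 210.1 108.9] F [ 0.2 -0.3 -0.1] w 82.2 xax [-1.     0.001  0.001] z [-0.001 -0.    -1.   ]
```

View pics/c21.png

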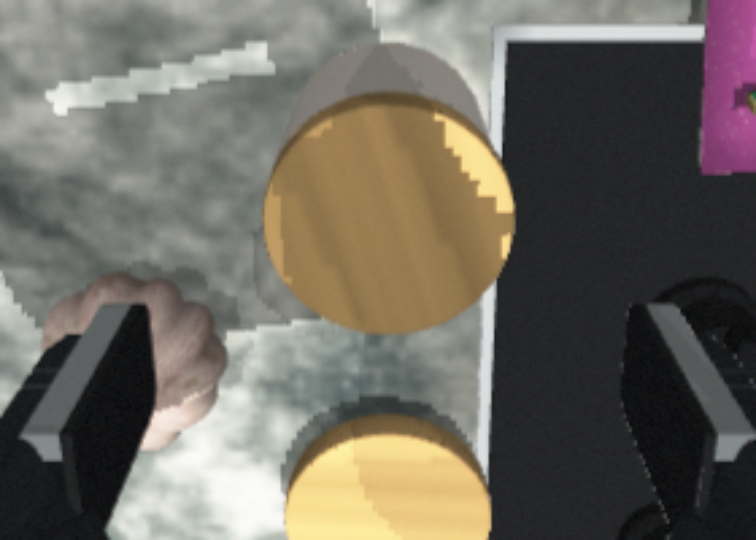

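>>> move_arm --pt "-1 0 0 0 0 0" --pt "-2.4 0 0 0 0 0" --pt "-3.2 0 0 0 0 0" --pt "-3.2 0 0 0 0 0" --pt "-2 0 1 0 0 0" --pt "-1 0 1.5 0 0 0" --pt "0 0 2 0 0 0" --pt "0 0 1 0 0 0" --pt "0 0 0 0 0 0" --pt "0 0 0 0 0 0"

```text
time_s: 21.8
eef_pos: [593.6, 210.2, 54.7]
ee_rot: [0.0, 0.0, 1.0, 0.0]
force: [0.4, -0.1, 0.4]
grip_width: 0.962
```

```bash
python3 look.py 22 wrist; python3 ws.py 22 69
```

```text
t 21.8 p [593.6 210.2  54.7] F [ 0.4 -0.1  0.4] w 82.1 xax [-1.     0.001 -0.001] z [ 0.001  0.    -1.   ]
t 21.85 p [593.8 210.2  55.2] F [0.5 0.  0.5] w 82.2 xax [-1.     0.001 -0.001] z [ 0.001  0.    -1.   ]
69 [592.8 210.9] 86
```

View pics/c22.png

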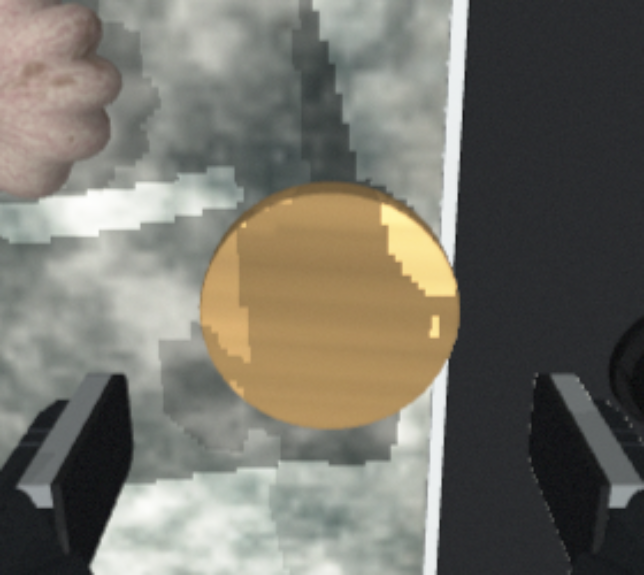

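>>> move_arm --pt "0 0.05 0.8 0 0 0" --pt "0 0 1.2 0 0 0" --pt "0 0 1 0 0 0" --pt "0 0 0.7 0 0 0" --pt "0 0 0.5 0 0 0" --pt "0 0 0.3 0 0 0" --pt "0 0 0.2 0 0 0" --pt "0 0 0.1 0 0 0" --pt "0 0 0 0 0 0" --pt "0 0 0 0 0 0"

```text
time_s: 22.85
eef_pos: [593.5, 210.6, 6.6]
ee_rot: [0.0, 0.0, 1.0, 0.0]
force: [1.0, -0.2, -0.0]
grip_width: 0.964
```

```bash
bash c.sh 23
```

```text
t 22.85 p [593.5 210.6   6.6] F [ 1.  -0.2 -0. ] w 82.3 xax [-1.     0.001 -0.   ] z [ 0.  0. -1.]
```

View pics/c23.png

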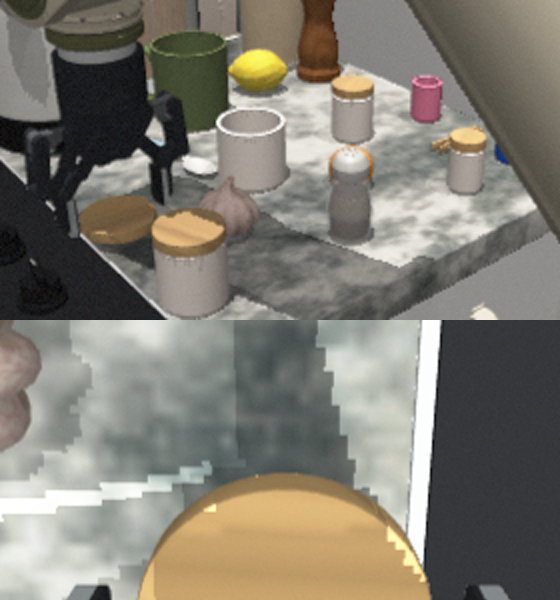

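>>> move_arm --pt "0 0 0.2 0 0 0" --pt "0 0 0 0 0 0" --pt "0 0 0 0 0 0" --pt "0 0 0 0 0 0" --pt "0 0 0 0 0 0" --pt "0 0 -0.3 0 0 0" --pt "0 0 -1 0 0 0" --pt "0 0 -2.5 0 0 0" --pt "0 0 -1 0 0 0" --pt "0 0 0 0 0 0" --grip 6.3

```text
time_s: 23.95
eef_pos: [594.1, 210.7, 54.0]
ee_rot: [0.002, 0.0, 1.0, 0.0]
force: [-0.0, -0.2, -0.6]
grip_width: 0.79
```

```bash
bash c.sh 24
```

```text
t 23.95 p [594.1 210.7  54. ] F [-0.  -0.2 -0.6] w 67.5 xax [-1.     0.001 -0.003] z [ 0.003  0.    -1.   ]
```

View pics/c24.png

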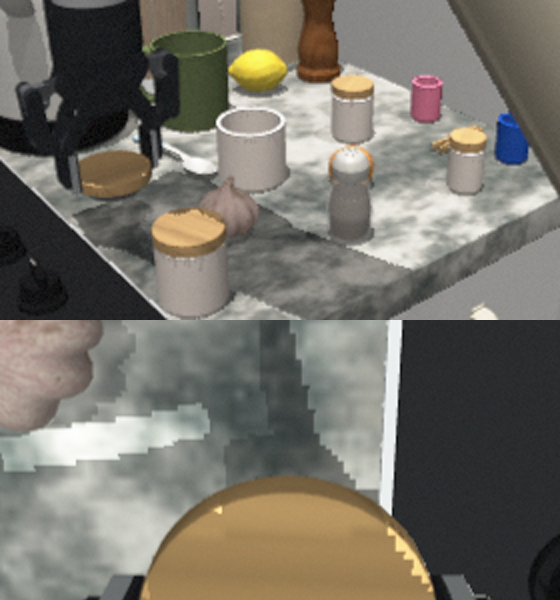

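>>> move_arm --pt "0 -0.5 -2.5 0 0 0" --pt "-0.1 -1.5 -2.5 0 0 0" --pt "-0.2 -3 -1 0 0 0" --pt "-0.2 -3.5 0 0 0 0" --pt "-0.3 -3.5 0 0 0 0" --pt "-0.2 -2.5 0 0 0 0" --pt "0 -1 0 0 0 0" --pt "0 0 0 0 0 0" --pt "0 0 0 0 0 0" --pt "0 0 0 0 0 0"

```text
time_s: 25.05
eef_pos: [603.0, 56.9, 112.0]
ee_rot: [-0.0, -0.0, 1.0, 0.0]
force: [0.5, 0.1, -0.6]
grip_width: 0.794
```

```bash
python3 look.py 25 wrist; python3 wf.py 25 69 6.5
```

```text
t 25.05 p [603.   56.9 112. ] F [ 0.5  0.1 -0.6] w 67.8 xax [-1.    -0.001  0.   ] z [-0.  0. -1.]
t 25.1 p [603.   56.8 112.1] F [ 0.2  0.3 -0.6] w 67.7 xax [-1.    -0.001  0.   ] z [-0.  0. -1.]
lid rel tcp [-0.3  0.7] 54
can [602.7  55. ] 110 move from here so that lid->can [-0.1 -2.6]
can [602.7  55. ] 96 move from here so that lid->can [-0.1 -2.6]
can [602.7  55. ] 136 move from here so that lid->can [-0.1 -2.6]
```

View pics/wf25.png

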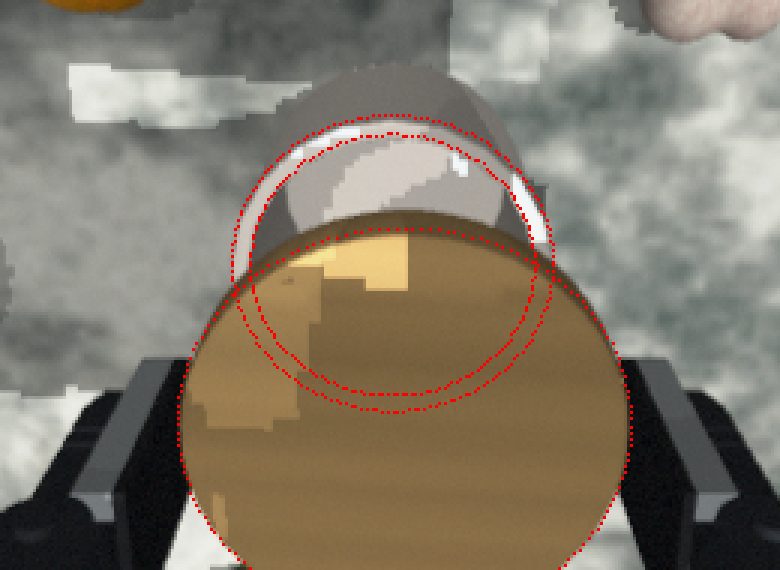

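>>> move_arm --pt "-0.03 -0.21 0.8 0 0 0" --pt "0 0 1.2 0 0 0" --pt "0 0 1.1 0 0 0" --pt "0 0 0.6 0 0 0" --pt "0 0 0.4 0 0 0" --pt "0 0 0.3 0 0 0" --pt "0 0 0.3 0 0 0" --pt "0 0 0.2 0 0 0" --pt "0 0 0.1 0 0 0" --pt "0 0 0 0 0 0"

```text
time_s: 26.1
eef_pos: [603.5, 53.5, 62.3]
ee_rot: [0.0, 0.0, 1.0, 0.0]
force: [0.3, -0.1, -1.1]
grip_width: 0.794
```

```bash
python3 look.py 26 wrist; python3 -c "
import cv2
b=cv2.imread('pics/wrist_26.png');cv2.imwrite('pics/c26.png',cv2.resize(b[150:350,180:460],None,fx=2.7,fy=2.7))"
```

```text
t 26.1 p [603.5  53.5  62.3] F [ 0.3 -0.1 -1.1] w 67.8 xax [-1.     0.001 -0.   ] z [ 0.  0. -1.]
```

View pics/c26.png

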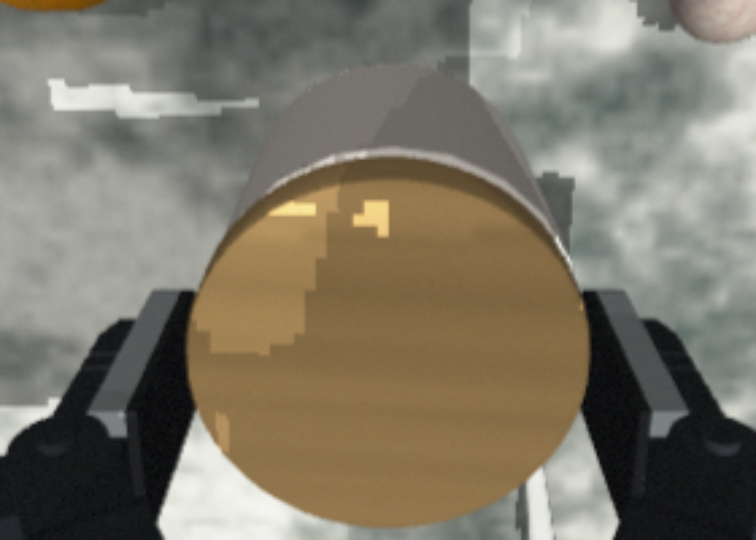

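>>> move_arm --pt "0 0 0 0 0 0" --pt "0 0 0 0 0 0" --pt "0 0 0 0 0 0" --pt "0 0 0 0 0 0" --pt "0 0 -0.5 0 0 0" --pt "0 0 -1.5 0 0 0" --pt "0 0 -2.5 0 0 0" --pt "0 0 -2.5 0 0 0" --pt "0 0 -2 0 0 0" --pt "0 0 0 0 0 0" --grip 8.4

```text
time_s: 27.15
eef_pos: [604.8, 53.4, 155.5]
ee_rot: [0.003, 0.0, 1.0, -0.0]
force: [-0.2, -0.2, -0.6]
grip_width: 0.983
```

```bash
python3 look.py 27 wrist scene; python3 -c "
import cv2
b=cv2.imread('pics/wrist_27.png');cv2.imwrite('pics/c27.png',cv2.resize(b[100:350,180:460],None,fx=2.3,fy=2.3))"
```

```text
t 27.15 p [604.8  53.4 155.5] F [-0.2 -0.2 -0.6] w 84.0 xax [-1.     0.001 -0.006] z [ 0.006 -0.001 -1.   ]
```

View pics/c27.png

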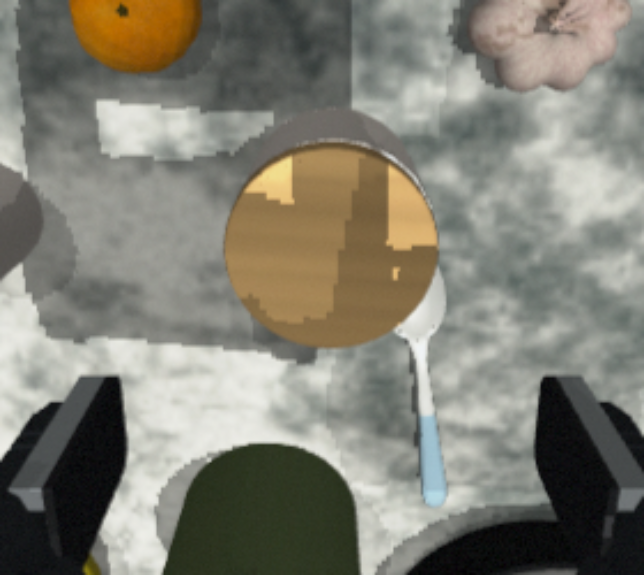

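>>> move_arm --pt "1 1 -2 0 0 0" --pt "2 2 -2 0 0 0" --pt "2.8 2.8 -1 0 0 0" --pt "2.8 2.8 -1 0 0 0" --pt "2.8 2.8 0 0 0 0" --pt "2.8 2.8 0 0 0 0" --pt "2.8 2.8 0 0 0 0" --pt "2.8 2.8 0 0 0 0" --pt "2.8 2.8 0 0 0 0" --pt "2.8 2.8 0 0 0 0"

```text
time_s: 28.25
eef_pos: [348.0, 308.3, 211.1]
ee_rot: [-0.001, 0.0, 1.0, -0.0]
force: [1.1, 0.5, -0.5]
grip_width: 0.984
```

>>> move_arm --pt "2.8 2.8 0 0 0 0" --pt "2.8 2.8 0 0 0 0" --pt "2.8 2.8 0 0 0 0" --pt "2.4 2.4 0 0 0 0" --pt "2 2.4 0 0 0 0" --pt "1 2 0 0 0 0" --pt "0 1 0 0 0 0" --pt "0 0 0 0 0 0" --pt "0 0 0 0 0 0" --pt "0 0 0 0 0 0"

```text
time_s: 29.25
eef_pos: [212.4, 469.0, 212.1]
ee_rot: [-0.0, 0.001, 1.0, -0.0]
force: [0.7, 0.5, 0.9]
grip_width: 0.981
```

```bash
python3 look.py 28 scene top
python3 - <<'E'
from look import *
P={n:eyes.camera_params(n) for n in("top","scene")}
A={36:((451.4,-100.4),(448.4,-98.2)),47:((614.4,-89.4),(610.4,-87.7)),58:((464.5,210.1),(462.1,210.7)),69:((603.7,54.7),(600.1,55.8))}
for i,n in enumerate(("top","scene")):
    I=cv2.imread(f"pics/{n}_28.png"); sat=I[:,:,2].astype(float)-I[:,:,0]
    for d in A:
        r=fit_disc(P[n],sat,A[d][i],CAN[d]+12,d,rng=8); print(n,d,r[0].round(1),round(r[1]),"minus initial can",(r[0]-A[d][i]).round(1))
a=cv2.imread('pics/scene_28.png')[140:300,190:430];b=cv2.imread('pics/top_28.png')[125:245,200:440]
cv2.imwrite('pics/d28.png',cv2.resize(a,None,fx=3.3,fy=3.3,interpolation=2));cv2.imwrite('pics/e28.png',cv2.resize(b,None,fx=3.3,fy=3.3,interpolation=2))
E
```

```text
t 29.25 p [212.4 469.  212.1] F [0.7 0.5 0.9] w 83.8 xax [-1.     0.002  0.   ] z [-0.    -0.001 -1.   ]
top 36 [ 451.9 -100.1] 81 minus initial can [0.5 0.3]
top 47 [614.9 -90.2] 90 minus initial can [ 0.5 -0.8]
top 58 [464.1 210.4] 82 minus initial can [-0.4  0.3]
top 69 [603.5  54. ] 85 minus initial can [-0.2 -0.7]
scene 36 [448.3 -98.5] 50 minus initial can [-0.1 -0.3]
scene 47 [610.1 -87.4] 45 minus initial can [-0.3  0.3]
scene 58 [460.8 211.6] 60 minus initial can [-1.3  0.9]
scene 69 [599.7  55.6] 51 minus initial can [-0.4 -0.2]
```

View pics/d28.png

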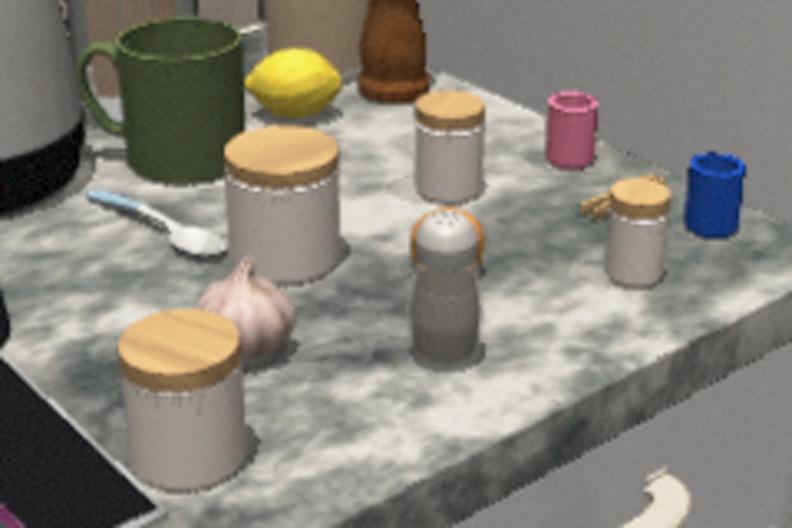

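View pics/e28.png

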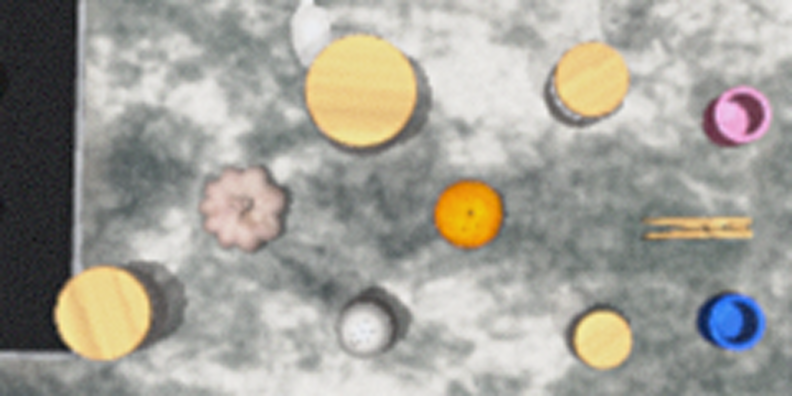

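Run:
```python
from look import *
I=cv2.imread('pics/scene_28.png')
P=eyes.camera_params("scene"); sat=I[:,:,2].astype(float)-I[:,:,0]
for d,c in {36:(448.4,-98.2),47:(610.4,-87.7),58:(462.1,210.7),69:(600.1,55.8)}.items():
    # lower edge of the disc on the camera side: sat profile along vertical in the image below the centre
    v=np.array([-56-c[0],497-c[1]]); v/=np.linalg.norm(v)
    zs=np.arange(CAN[d]-6,CAN[d]+9,.5); pr=[samp(sat,proj(P,[[c[0]+v[0]*d/2,c[1]+v[1]*d/2,z]]))[0] for z in zs]
    th=(max(pr)+min(pr))/2; print(d,"disc bottom edge minus rim height ~",round(zs[np.argmax(np.array(pr)>th)]-CAN[d],1))
t=[cv2.resize(I[y:y+60,x:x+64],(384,300),interpolation=2) for x,y in((213,225),(250,170),(300,155),(360,185))]
cv2.imwrite('pics/z28.png',cv2.vconcat([cv2.hconcat(t[:2]),cv2.hconcat(t[2:])]))
```

```text
36 disc bottom edge minus rim height ~ 2.5
47 disc bottom edge minus rim height ~ 3.5
58 disc bottom edge minus rim height ~ 2.0
69 disc bottom edge minus rim height ~ 3.0
```

View pics/z28.png

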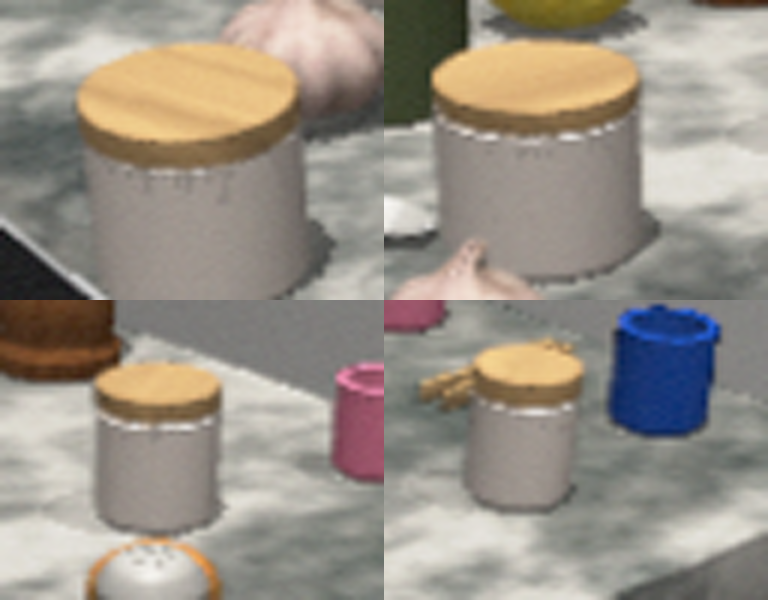

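Run:
```python
from rig import ctrl, order
print(order.finish_job(), ctrl.sense()["time_s"])
```

```text
the job is handed in; nothing more can be done
the job is handed in; nothing more can be done
```

I took the stack apart from the top down and put the 36, 47, 58 and 69 mm lids on their own white canisters. I then drew the open gripper well clear and handed the job in, about 29 s into the 90 s allowed. The shaker and the blue and pink look-alikes were left alone.

**Centring and height:** In the last top and scene pictures each lid lies within about 1.6 mm of where its canister's mouth was at the start. Comparing the two cameras gives lid heights within about 0.7 mm of fully seated. Nothing was tipped or visibly moved, and no force above about 1 N showed at the end of any move.

**Disagreements:**
- The top and scene cameras differ by 2.5 to 5 mm in absolute position, so I aligned each lid to its mouth in the wrist camera before lowering it.
- A rough edge check in the scene picture put the disc undersides 2 to 3.5 mm above the rims. I took this as blur at about 1.7 mm per pixel and did not touch or press the lids to confirm it.

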